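# Load the drying oven and clamp it shut

## Task

Get the bench drying oven ready to run: nest all the round crucibles upright in one stack in its open drawer, and put the square moulds, which will not nest, upright on the floor of the wooden tray. With the stack loaded, push the drawer fully home past its detent, after that slide the safety catch fully off, and only then swing the clamp handle round to the front as far as its stop. Leave the other model parts where they are.

Things in the scene. Friction and masses are not known exactly. Their poses are not given: they have to be found in the camera images.
- oven: grey bench drying oven, fixed, 290 wide (y), 240 deep, flat top 124 above the desk. Origin: on the desk, under the middle of its front face; the front looks to the oven's own -x (roughly at the robot), its body extends to +x, y is to the left as the robot sees it
- drawer (a joint): how far the drawer stands open, m: 0 fully home, grows as it slides out along the oven's -x. Rubs with about 1.5 N; from 0.016 to 0.008 a sprung ball detent must be overcome (about 8 N in all), then the drawer snaps home by itself
- drawer_front (a point): middle of the top edge of the outer face of the drawer's steel front panel, 104 above the desk; moves with the drawer, axes as the oven's. The panel is 12 thick, 226 wide, its lower edge 10 above the desk; a 100 wide grip strip, 29 to 41 above the desk, stands 12 proud of it. Home, this point lies at oven x = -0.012
- drawer_in (a point): centre of the drawer's inner floor, 18 above the desk; moves with the drawer, axes as the oven's. The inside is 195 long (x -100, the front panel, to +95) and 190 wide, side walls to 55 above the desk. Open to view is only the part between the panel and the oven's front face. The oven's mouth is clear to 112 above the desk: a stack of four passes
- catch_top (a point): middle of the top of the safety catch's thumb piece, an upright steel plate on the right of the oven's top, 14 (oven x) by 24 (oven y), 47 tall, top 179 above the desk; its foot plate is 8 thick on the oven's top. Moves with the catch
- catch (a joint): how far the safety catch is slid back, m: 0 on (its bolt blocks the clamp handle's tail), 0.03 fully off; it slides along the oven's -y (right) with about 2 N and stays where it is left
- handle_top (a point): middle of the top of the clamp handle's upright black grip, a round post 20 across, top 179 above the desk, standing on the end of a flat steel arm whose upper face is 144 above the desk (35 of the post is free above the arm). Moves with the handle on a 100 mm radius about clamp_pivot
- clamp_pivot (a point): the clamp handle's upright pivot, at the level of the oven's top (hub 32 across, 24 high)
- clamp (a joint): turn of the clamp handle, rad: 0 parked, arm pointing to the oven's +y (left); grows anticlockwise seen from above, towards the front, to its stop at 1.45, where the arm points to the front (oven -x). About 2 to 3 N at the grip; stays where it is left
- tray: plain wooden open tray, fixed, 220 (its x) by 140 (y), rim 28 high, walls and floor 4. Origin: centre of its underside
- crucible1: round, flared, empty fireclay cup, 42 high, 63 across the upright outer collar (its top 11 mm; grip it there), tapering to a 34 wide foot; solid base 14 thick, cavity 56 wide at the rim, 38 at its floor. In another one it nests freely, 14 higher, the collars then 2 apart. Origin: centre of the underside, z up. About 0.14 kg. May be absent
- crucible2: round, flared, empty fireclay cup, 42 high, 63 across the upright outer collar (its top 11 mm; grip it there), tapering to a 34 wide foot; solid base 14 thick, cavity 56 wide at the rim, 38 at its floor. In another one it nests freely, 14 higher, the collars then 2 apart. Origin: centre of the underside, z up. About 0.14 kg. May be absent
- crucible3: round, flared, empty fireclay cup, 42 high, 63 across the upright outer collar (its top 11 mm; grip it there), tapering to a 34 wide foot; solid base 14 thick, cavity 56 wide at the rim, 38 at its floor. In another one it nests freely, 14 higher, the collars then 2 apart. Origin: centre of the underside, z up. About 0.14 kg. May be absent
- crucible4: round, flared, empty fireclay cup, 42 high, 63 across the upright outer collar (its top 11 mm; grip it there), tapering to a 34 wide foot; solid base 14 thick, cavity 56 wide at the rim, 38 at its floor. In another one it nests freely, 14 higher, the collars then 2 apart. Origin: centre of the underside, z up. About 0.14 kg. May be absent
- mould1: fireclay ingot mould: a square, straight-sided open box, 58 x 58 and 42 high, walls 6, floor 6; it does not fit into a crucible. Origin: centre of the underside, x and y square to its sides, z up. 0.16 kg or so. May be absent
- mould2: fireclay ingot mould: a square, straight-sided open box, 58 x 58 and 42 high, walls 6, floor 6; it does not fit into a crucible. Origin: centre of the underside, x and y square to its sides, z up. 0.16 kg or so. May be absent
- dome: copper steam dome, 72 across the foot, 76 high; bystander. Origin: centre of the underside
- wheel: brass spoke wheel lying flat, 104 across, 15 high; bystander. Origin: centre of the underside
- lubricator: chrome lubricator, 45 x 34 foot, 63 high; bystander. Origin: centre of the underside
Not all that is in view belongs to the job. Leave any green look-alike of the crucible4 alone.

How it is judged:
On the way, in this order (a step that is already met when the one before it is completed fails the run):
1. all round crucibles stand nested in one upright stack in the open drawer (x of crucible1 in the frame of drawer_in between -0.085 and 0.085 m and y of crucible1 in the frame of drawer_in between -0.085 and 0.085 m and z of crucible1 in the frame of drawer_in between -0.006 and 0.054 m and angle between each of crucible1, crucible2, crucible3, crucible4's own z axis and vertical below 0.14 rad and x of crucible2 in the frame of drawer_in between -0.085 and 0.085 m and y of crucible2 in the frame of drawer_in between -0.085 and 0.085 m and z of crucible2 in the frame of drawer_in between -0.006 and 0.054 m and x of crucible3 in the frame of drawer_in between -0.085 and 0.085 m and y of crucible3 in the frame of drawer_in between -0.085 and 0.085 m and z of crucible3 in the frame of drawer_in between -0.006 and 0.054 m and x of crucible4 in the frame of drawer_in between -0.085 and 0.085 m and y of crucible4 in the frame of drawer_in between -0.085 and 0.085 m and z of crucible4 in the frame of drawer_in between -0.006 and 0.054 m and horizontal distance between crucible1 and crucible2 below 0.01 m and horizontal distance between each of crucible1, crucible2 and crucible3 below 0.01 m and horizontal distance between each of crucible1, crucible2, crucible3 and crucible4 below 0.01 m and value of joint drawer above 0.06 m), for 0.2 s.
2. the drawer is pushed fully home with the stack in it (value of joint drawer below 0.004 m and x of crucible1 in the frame of drawer_in between -0.085 and 0.085 m and y of crucible1 in the frame of drawer_in between -0.085 and 0.085 m and z of crucible1 in the frame of drawer_in between -0.006 and 0.054 m and angle between each of crucible1, crucible2, crucible3, crucible4's own z axis and vertical below 0.14 rad and x of crucible2 in the frame of drawer_in between -0.085 and 0.085 m and y of crucible2 in the frame of drawer_in between -0.085 and 0.085 m and z of crucible2 in the frame of drawer_in between -0.006 and 0.054 m and x of crucible3 in the frame of drawer_in between -0.085 and 0.085 m and y of crucible3 in the frame of drawer_in between -0.085 and 0.085 m and z of crucible3 in the frame of drawer_in between -0.006 and 0.054 m and x of crucible4 in the frame of drawer_in between -0.085 and 0.085 m and y of crucible4 in the frame of drawer_in between -0.085 and 0.085 m and z of crucible4 in the frame of drawer_in between -0.006 and 0.054 m and horizontal distance between crucible1 and crucible2 below 0.01 m and horizontal distance between each of crucible1, crucible2 and crucible3 below 0.01 m and horizontal distance between each of crucible1, crucible2, crucible3 and crucible4 below 0.01 m), for 0.2 s.
3. the safety catch is slid fully off, the drawer being home (value of joint catch above 0.024 m and value of joint drawer below 0.004 m), for 0.2 s.
4. the clamp handle is swung round to its stop, catch off and drawer home (all of step 3 and value of joint clamp above 1.3 rad), for 0.2 s.
At the end, for the whole second after the job is handed in: drawer within 4 mm of fully home; catch slid off more than 24 of 30 mm; clamp handle turned more than 1.30 of 1.45 rad; all crucibles inside the drawer, upright within 8 degrees and within 10 mm of one common axis; all moulds inside the tray, on its floor, upright within 8 degrees; all at rest (all of step 4 and x of crucible1 in the frame of drawer_in between -0.085 and 0.085 m and y of crucible1 in the frame of drawer_in between -0.085 and 0.085 m and z of crucible1 in the frame of drawer_in between -0.006 and 0.054 m and angle between each of crucible1, crucible2, crucible3, crucible4, mould1, mould2's own z axis and vertical below 0.14 rad and x of crucible2 in the frame of drawer_in between -0.085 and 0.085 m and y of crucible2 in the frame of drawer_in between -0.085 and 0.085 m and z of crucible2 in the frame of drawer_in between -0.006 and 0.054 m and x of crucible3 in the frame of drawer_in between -0.085 and 0.085 m and y of crucible3 in the frame of drawer_in between -0.085 and 0.085 m and z of crucible3 in the frame of drawer_in between -0.006 and 0.054 m and x of crucible4 in the frame of drawer_in between -0.085 and 0.085 m and y of crucible4 in the frame of drawer_in between -0.085 and 0.085 m and z of crucible4 in the frame of drawer_in between -0.006 and 0.054 m and horizontal distance between crucible1 and crucible2 below 0.01 m and horizontal distance between each of crucible1, crucible2 and crucible3 below 0.01 m and horizontal distance between each of crucible1, crucible2, crucible3 and crucible4 below 0.01 m and x of mould1 in the frame of tray between -0.085 and 0.085 m and y of mould1 in the frame of tray between -0.045 and 0.045 m and z of mould1 in the frame of tray between -0.003 and 0.012 m and x of mould2 in the frame of tray between -0.085 and 0.085 m and y of mould2 in the frame of tray between -0.045 and 0.045 m and z of mould2 in the frame of tray between -0.003 and 0.012 m and linear speed of each of crucible1, crucible2, crucible3, crucible4, mould1, mould2 below 0.02 m/s); the robot touches nothing.
It fails at once if the clamp handle is forced while the catch is on (value of joint clamp above 0.25 rad and value of joint catch below 0.012 m).
It fails at once if the dome is moved by more than 30 mm (distance of dome from where it was at the start of the episode above 0.03 m).
It fails at once if the wheel is moved by more than 30 mm (distance of wheel from where it was at the start of the episode above 0.03 m).
It fails at once if the lubricator is moved by more than 30 mm (distance of lubricator from where it was at the start of the episode above 0.03 m).
Of crucible1, crucible2, crucible3, crucible4 only 3 to 4 are there at a start; the rules pass over those that are not, and their reading is None.
Of mould1, mould2 only 1 to 2 are there at a start; the rules pass over those that are not, and their reading is None.
At some moment in a run one of crucible1, crucible2, crucible3, crucible4, mould1, mould2 may be knocked a few centimetres aside while the robot is not near it.
It also fails if it takes over 210 s, if anything falls off the work surface, if the arm or the gripper's body presses on something with over 40 N, if the wrist force passes 120 N, or if a joint passes its speed limit or range.

## Robot

A 6-joint arm with a two-finger parallel gripper is mounted at the origin on the work surface. World frame = base frame: x ahead of the robot, y to its left, z up, the work surface at z = 0. Lengths are in m, angles in rad, forces in N, time in s.
With the tool pointing down it reaches from about 0.325 to 0.925 m from the base axis. Payload 3.1 kg.
Tool frame: the origin (TCP) lies at the very end of the fingers, on their centre line; the grasp point (between the pads) lies 19 mm behind it; z points along the fingers, y is the line along which they close (so a half turn about z gives the same grasp; the last joint's range is limited). The gripper opens to 85 mm and grips with 20 to 120 N. Pads are 22 mm wide; open, the fingers measure 114 mm over their backs; the gripper's body (76 mm by 85 mm) begins 54 mm behind the grasp point. The pads swing forward as they close: fully open they stand 13 mm farther back than shut.
Start: joints at [-1.265, 0.217, 1.613, -0, 1.311, -0.112], TCP at [0.254, -0.571, 0.231] pointing down, gripper open.
Joint ranges: [-2.75, 2.75], [-0.78, 2.1], [0.31, 2.55], [-1.13, 4.27], [0.13, 2.63], [-2.58, 2.58]. Speed limits (rad/s): [2.79, 2.79, 3.14, 3.14, 3.14, 3.14].

## Interface

Orientations are given as a unit quaternion [w, x, y, z].
In Python, from bench import bot gives the robot as it stands. The module is installed in compiled form; this text tells all that it offers.
- The arm moves only by the shell command python3 -m creep 'ROWS' [FORCE]. ROWS is JSON, a list of rows, each an object of numbers: "fingers": the opening, from -1 (shut) to 1 (fully open); "x", "y", "z": the shift along the tool's x, y, z in cm; "spin": the turn about the tool's z in degrees. A call has 1 to 5 rows; each row shifts and turns the commanded pose from where the row before left it, along the tool's axes as they then stand; what a row does not reach is not made up. A row lasts 1/10 s, in which the tool goes at most 50 mm and 8.59 degrees, less where a joint would pass 70% of its speed; a pose out of reach is approached as far as the arm can. A call is refused whole if a number of a shift passes 5 or a number of a turn 8.59, either way. A call with a gripper value outside its range is refused whole. The fingers move at their own pace and stop on an object; FORCE is the grip in N (left out, the last holds). Time passes only in rows, so rows that do not move let the fingers close. It gives the time, the measured TCP pose, the force, the opening and the grip force at its end, in the units of the state.
- bot.get_state(): the state, without advancing time (a new reading comes with each control period).
- bot.read_camera(name): name is "side" or "top"; returns (picture, depth): 420x560x3 uint8, red, green, blue; 420x560 float32, m along the optical axis (not along the pixel's ray), 0 where there is no reading.
- bot.calibration(name): a dict with "fx", "fy", "cx", "cy" (pixels), "k1" (the pictures are not rectified: a ray, as slopes to the right and down, at radius r is drawn at 1 + k1 r^2 times it, then the intrinsics apply), "rvec" (rotation vector, rad) and "tvec" (3), from world to camera coordinates, as OpenCV has them. Camera axes: x right, y down, z forward; pixel columns grow to the right and rows downward; lengths in m; the calibration is good to about 2 mm. A picture is of the moment at which its call begins. calibration takes no time and is no camera call.
- bot.hand_in(): hands the job in; it is judged then, once.
The state is a dict: "t": time; "joint_pos": joint angles; "joint_vel": joint speeds; "effort": joint torques, N m; "eef_pos": TCP position; "orientation": TCP orientation; "wrist_force": force on the tool from outside, world axes, zero at the start; "torque": the same for the moment, N m; "opening": opening from 0.0 (shut) to 1.0 (fully open); "grip_force": force on a finger pad.
Only numpy, scipy, OpenCV 4.12 (cv2) and the standard library are available. Lean on these libraries where they do the work, as an engineer would, in place of code of your own. Each camera call takes 0.05 s, during which the arm holds its last target. There are 200 camera calls.

## Working session

There is one attempt and no reset: what is moved stays moved. The work goes in short steps, Python scripts to look and compute and a shell command to move; the robot and the scene stay as the last step left them, time stands still between calls to the robot, and variables do not carry over. Pictures are saved under pics/ and viewed, at most 14 in all, crops included, and the job is handed in when it is done.

```bash
mkdir -p pics; python3 - <<'E'
from bench import bot
import cv2,numpy as np
for n in("side","top"):
    im,d=bot.read_camera(n); cv2.imwrite(f"pics/{n}0.png",im[:,:,::-1]); np.save(f"pics/{n}0.npy",d)
    c=bot.calibration(n);print(n,c); R=cv2.Rodrigues(np.array(c['rvec']))[0]; print(-R.T@np.array(c['tvec']))
s=bot.get_state();print(s)
E
```

```text
side {'fx': 518.9965879485821, 'fy': 518.9965879485821, 'cx': 285.5681497561821, 'cy': 212.29445233720674, 'k1': -0.1808356990553933, 'rvec': array([ 2.12950465, -0.34109465,  0.17423475]), 'tvec': array([-0.53848926,  0.20416854,  1.50301112])}
[ 0.1657421  -1.25709799  0.99142933]
top {'fx': 385.0449550159425, 'fy': 385.0449550159425, 'cx': 270.6716113836166, 'cy': 206.51069485015825, 'k1': 0.004842842813885531, 'rvec': array([ 2.14434335, -2.12091238,  0.19776181]), 'tvec': array([0.01235026, 0.57129376, 1.19628098])}
[0.3518418  0.02762485 1.27791294]
{'t': 0.1, 'joint_pos': array([-1.26519147e+00,  2.17671258e-01,  1.61484190e+00,  7.96811873e-06,
        1.31128888e+00, -1.12190320e-01]), 'joint_vel': array([ 0.00011516, -0.00082665, -0.0048971 ,  0.00184163, -0.00256967,
       -0.00154055]), 'effort': array([-5.03157462e-04, -3.98072970e+01, -3.04969847e+01, -1.66006075e-04,
        4.24806334e-03, -3.17037268e-05]), 'eef_pos': array([ 0.25338897, -0.57049839,  0.23006784]), 'orientation': array([-1.09990590e-03,  9.78259745e-01,  2.07380449e-01, -1.02834138e-04]), 'wrist_force': array([-0.8868131 , -0.12624813, -0.05150475]), 'torque': array([ 0.00709516, -0.00138502, -0.0960499 ]), 'grip_force': 0.0, 'opening': 1.0018474550906022}
```

View pics/top0.png

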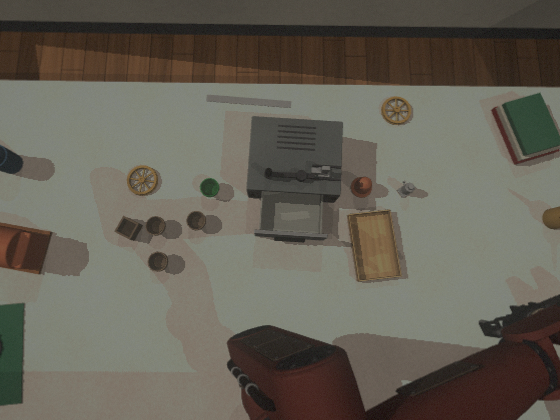

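View pics/side0.png

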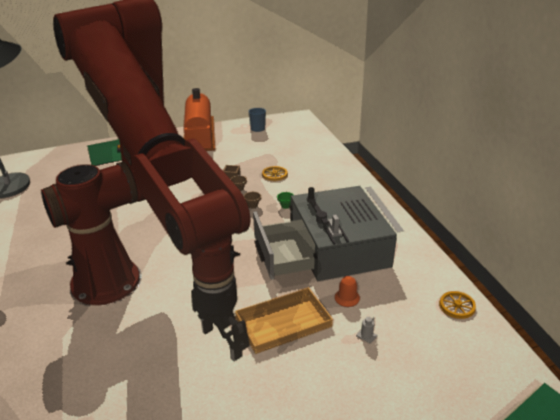

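The top view shows the crucibles near (157,226), (197,220) and (158,261), a mould at (129,229) and the green look-alike at (209,187). The drawer is at (292,215), the oven top at (295,155), the tray at (374,245), the dome at (363,185) and the lubricator at (407,187). Next I enlarge these areas.

```bash
cat > h.py <<'E'
from bench import bot
import cv2,numpy as np
def cam(n):
    c=bot.calibration(n);K=np.array([[c['fx'],0,c['cx']],[0,c['fy'],c['cy']],[0,0,1]]);D=np.array([c['k1'],0,0,0.])
    return K,D,np.array(c['rvec']),np.array(c['tvec'])
def ray(n,uv):
    K,D,r,t=cam(n);R=cv2.Rodrigues(r)[0]
    p=cv2.undistortPoints(np.array([uv],float).reshape(-1,1,2),K,D).reshape(-1,2)
    return np.c_[p,np.ones(len(p))]@R, -R.T@t
def atz(n,uv,z):
    d,o=ray(n,uv); return o+d*((z-o[2])/d[:,2])[:,None]
def cloud(n,dep):
    h,w=dep.shape;uv=np.stack(np.meshgrid(np.arange(w),np.arange(h)),-1).reshape(-1,2).astype(float)
    d,o=ray(n,uv); return (o+d*dep.reshape(-1,1)).reshape(h,w,3)
def proj(n,P):
    K,D,r,t=cam(n);return cv2.projectPoints(np.array(P,float).reshape(-1,1,3),r,t,K,D)[0].reshape(-1,2)
E
python3 - <<'E'
from h import *
im=cv2.imread("pics/top0.png");d=np.load("pics/top0.npy")
a=im[170:290,100:240];b=im[100:290,240:420]
g=lambda x:np.clip(x.astype(float)*1.6,0,255).astype('uint8')
cv2.imwrite("pics/a.png",cv2.resize(g(a),None,fx=5,fy=5,interpolation=2)); cv2.imwrite("pics/b.png",cv2.resize(g(b),None,fx=3.15,fy=3.15,interpolation=2))
P=cloud("top",d)
m=(P[...,2]>0.03)&(d>0)
m=((P[...,2]>0.025)&(P[...,2]<.25)).astype('uint8')
n,l,s,c=cv2.connectedComponentsWithStats(m)
for i in range(1,n):
    if s[i,4]>60:
        q=P[l==i];print(s[i],c[i].round(1),q.min(0).round(3),q.max(0).round(3),np.percentile(q[:,2],[50,90]).round(3))
print(P[330,500],P[350,100])
E
```

```text
[ 496   93   64   70 2856] [529.1 126.9] [ 0.737 -0.957  0.025] [ 0.972 -0.758  0.071] [0.062 0.066]
[ 246  116   97  126 7724] [294.5 163.5] [ 0.461 -0.206  0.025] [0.851 0.096 0.183] [0.124 0.129]
[  0 145  19  27 349] [  8.3 159.7] [0.679 0.855 0.025] [0.755 0.924 0.094] [0.059 0.088]
[355 177  17  17 212] [363.1 184.5] [ 0.625 -0.31   0.026] [ 0.672 -0.261  0.08 ] [0.065 0.074]
[200 178  19  19 154] [208.7 186.2] [0.604 0.192 0.025] [0.666 0.253 0.049] [0.039 0.043]
[402 181  12  13 103] [407.7 187.4] [ 0.625 -0.447  0.027] [ 0.664 -0.418  0.07 ] [0.051 0.064]
[546 207  14  21 208] [554.2 216.8] [ 0.516 -0.919  0.025] [ 0.582 -0.891  0.069] [0.049 0.06 ]
[186 211  20  19 159] [194.8 219.8] [0.496 0.23  0.025] [0.556 0.292 0.048] [0.039 0.044]
[348 213  11  63  90] [353.1 241.7] [ 0.356 -0.264  0.025] [ 0.557 -0.236  0.032] [0.029 0.031]
[114 216  26  24 191] [126.8 227.6] [0.462 0.446 0.025] [0.536 0.521 0.049] [0.04  0.045]
[145 216  21  20 167] [154.1 224.9] [0.476 0.361 0.026] [0.537 0.424 0.05 ] [0.038 0.044]
[   0  225   47   44 1634] [ 20.1 248. ] [0.366 0.742 0.025] [0.496 0.851 0.154] [0.11  0.143]
[148 252  20  20 167] [156.3 261.1] [0.362 0.345 0.025] [0.421 0.406 0.048] [0.038 0.044]
[541 296  19  12  94] [551.3 301.6] [ 0.264 -0.897  0.025] [ 0.297 -0.839  0.085] [0.05  0.074]
[ 0.23200793 -0.51728098  0.34578337] [0.11566006 0.54994412 0.00064654]
```

View pics/a.png

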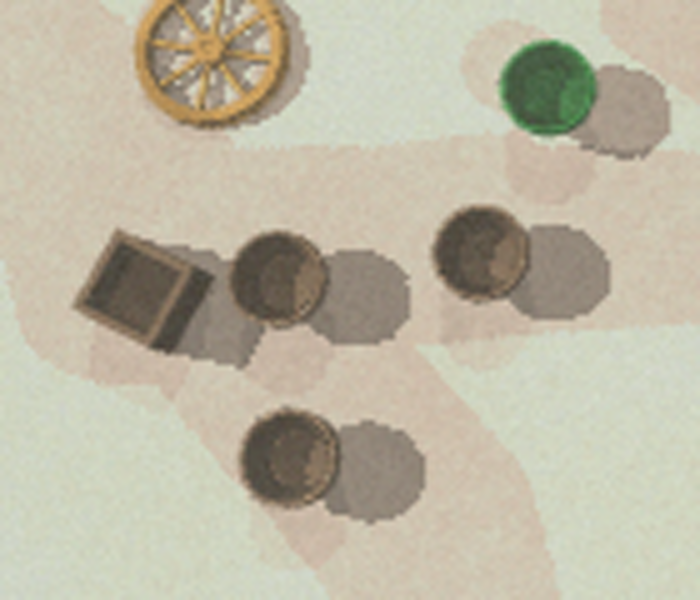

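View pics/b.png

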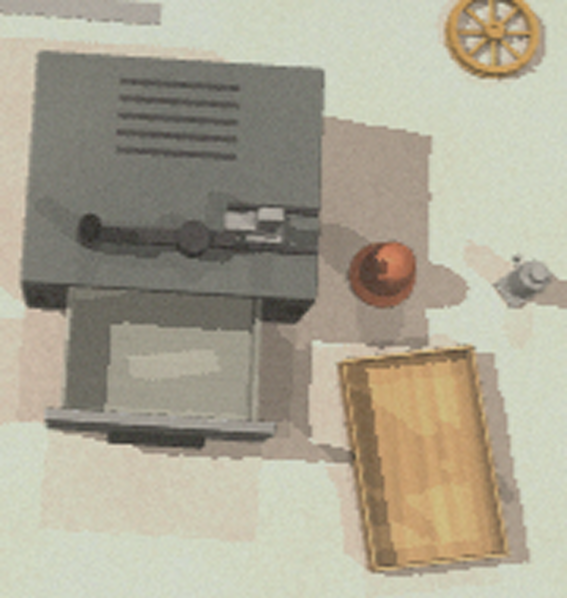

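The crop shows three crucibles with rims at crop (480,253), (279,278) and (290,458). The mould rim corners are at (119,229), (197,265), (155,347) and (74,307). In the oven crop, the top front edge runs (24,283)-(316,303), the panel's outer top edge (47,424)-(274,433), the grip is at (88,225), the hub at (192,232) and the catch top at (272,215). The tray corners are (340,350), (472,347), (508,555) and (372,572).

```bash
python3 - <<'E'
from h import *
A=lambda *p:[((x+.5)/5-.5+100,(y+.5)/5-.5+170) for x,y in p]
B=lambda *p:[((x+.5)/3.15-.5+240,(y+.5)/3.15-.5+100) for x,y in p]
T=lambda uv,z:atz("top",uv,z).round(4)[:,:2]
print("cruc A,B,C",T(A((480,253),(279,278),(290,458)),.042).tolist(), "green",T(A((548,88)),.042))
print("mould corners",T(A((119,229),(197,265),(155,347),(74,307)),.042).tolist())
q=T(B((38,52),(324,70),(316,303),(24,283)),.124);print("oven top",q.tolist())
print("panel",T(B((47,410),(274,427),(274,436),(47,426)),.104).tolist())
print("grip",T(B((88,222)),.179),"hub",T(B((192,230)),.148),"catch",T(B((270,213)),.179))
print("tray rim",T(B((340,352),(472,347),(506,557),(372,570)),.028).tolist())
d=np.load("pics/top0.npy");P=cloud("top",d)
# oven top plane outline by depth
m=(abs(P[...,2]-.124)<.006);r=cv2.minAreaRect(P[m][:,:2].astype('float32'));print(r)
m=(abs(P[...,2]-.104)<.006)&(P[...,0]<.53)&(P[...,0]>.4)&(abs(P[...,1]+.05)<.2);r=cv2.minAreaRect(P[m][:,:2].astype('float32'));print(r,m.sum())
m=(P[...,2]>.165)&(P[...,2]<.19)&(P[...,0]>.5)&(P[...,0]<.9)&(abs(P[...,1])<.2)
n,l,s,c=cv2.connectedComponentsWithStats(m.astype('uint8'))
for i in range(1,n): print(s[i],P[l==i].mean(0).round(4))
# crucible rim fits by depth
for c0 in [(.526,.261),(.507,.392),(.392,.376)]:
    m=(abs(P[...,2]-.042)<.006)&(np.hypot(P[...,0]-c0[0],P[...,1]-c0[1])<.045);q=P[m][:,:2].astype('float32');print(cv2.minEnclosingCircle(q),len(q))
m=(P[...,2]>.035)&(np.hypot(P[...,0]-.5,P[...,1]-.485)<.055);print(cv2.minAreaRect(P[m][:,:2].astype('float32')))
E
```

```text
cruc A,B,C [[0.5248, 0.2609], [0.5071, 0.3894], [0.3923, 0.3752]] green [[0.6347 0.2211]]
mould corners [[0.5378, 0.4945], [0.5149, 0.4426], [0.4618, 0.4656], [0.4869, 0.5193]]
oven top [[0.8487, 0.0823], [0.8335, -0.206], [0.5937, -0.1929], [0.6101, 0.0914]]
panel [[0.4885, 0.0676], [0.4744, -0.1532], [0.4656, -0.153], [0.4729, 0.0673]]
grip [[0.657  0.0297]] hub [[ 0.6589 -0.0703]] catch [[ 0.6679 -0.141 ]]
tray rim [[0.5618, -0.2352], [0.5687, -0.3738], [0.3525, -0.3988], [0.3381, -0.2621]]
((0.6385730504989624, 0.31363415718078613), (0.30613580346107483, 1.096113681793213), 12.886377334594727)
((0.4792756736278534, -0.04252299666404724), (0.22438094019889832, 0.012472989968955517), 87.00000762939453) 294
[321 166   9   6  44] [ 0.6656 -0.1416  0.1768]
[265 168   7   8  42] [0.6549 0.0289 0.1773]
((0.525452196598053, 0.2610025405883789), 0.03131991997361183) 98
((0.5075563192367554, 0.39219993352890015), 0.0322895273566246) 109
((0.3926711678504944, 0.3767052888870239), 0.03157771751284599) 100
((0.4996570348739624, 0.4831576943397522), (0.06164242699742317, 0.05775919556617737), 64.15857696533203)
```

```bash
cat > d.py <<'E'
import sys;from h import *
# usage: d.py X Y Z : shift needed in tool cm
s=bot.get_state();w,x,y,z=s['orientation'];from scipy.spatial.transform import Rotation as Ro
R=Ro.from_quat([x,y,z,w]).as_matrix();p=s['eef_pos']
print("t",round(s['t'],2),"tcp",p.round(4),"phi",np.degrees(np.arctan2(R[1,0],R[0,0])).round(2),"open",round(s['opening'],3),"grip",round(s['grip_force'],1),"F",s['wrist_force'].round(1),"j",s['joint_pos'].round(2))
for a in sys.argv[1:]: print(a,(R.T@(np.array(eval(a))-p)*100).round(2))
E
python3 -m creep '[{"spin":8.5},{"spin":8.5},{"spin":8},{"spin":2}]'; python3 d.py .525,.261,.23
```

```text
t 0.1 tcp [ 0.2534 -0.5705  0.2301] phi 23.94 open 1.002 grip 0.0 F [-0.9 -0.1 -0.1] j [-1.27  0.22  1.61  0.    1.31 -0.11]
.525,.261,.23 [ 58.56 -64.98   0.16]validation failed for argument at $[0]...
```

```bash

python3 -m creep '[{"fingers":1,"x":0,"y":0,"z":0,"spin":8.5},{"fingers":1,"x":0,"y":0,"z":0,"spin":8.5},{"fingers":1,"x":0,"y":0,"z":0,"spin":8},{"fingers":1,"x":0,"y":0,"z":0,"spin":2}]'; python3 d.py .525,.261,.23
```

```text
t: 0.5
eef_pos: [0.2535, -0.5708, 0.2305]
orientation: [-0.001, 1.0, -0.028, -0.0]
wrist_force: [0.1, -0.6, -0.2]
opening: 1.003
grip_force: 0.0
t 0.5 tcp [ 0.2535 -0.5708  0.2305] phi -3.24 open 1.003 grip 0.0 F [ 0.1 -0.6 -0.2] j [-1.27  0.22  1.61 -0.    1.31  0.36]
.525,.261,.23 [ 22.4  -84.58   0.15]
```

```bash

python3 -m creep '[{"fingers":1,"x":1.2,"y":-4.7,"z":0,"spin":0},{"fingers":1,"x":1.2,"y":-4.7,"z":0,"spin":0},{"fingers":1,"x":1.2,"y":-4.7,"z":0,"spin":0},{"fingers":1,"x":1.2,"y":-4.7,"z":0,"spin":0},{"fingers":1,"x":1.2,"y":-4.7,"z":0,"spin":0}]'
python3 -m creep '[{"fingers":1,"x":1.2,"y":-4.7,"z":0,"spin":0},{"fingers":1,"x":1.2,"y":-4.7,"z":0,"spin":0},{"fingers":1,"x":1.2,"y":-4.7,"z":0,"spin":0},{"fingers":1,"x":1.2,"y":-4.7,"z":0,"spin":0},{"fingers":1,"x":1.2,"y":-4.7,"z":0,"spin":0}]' >/dev/null
python3 -m creep '[{"fingers":1,"x":1.2,"y":-4.7,"z":0,"spin":0},{"fingers":1,"x":1.2,"y":-4.7,"z":0,"spin":0},{"fingers":1,"x":1.2,"y":-4.7,"z":0,"spin":0},{"fingers":1,"x":1.2,"y":-4.7,"z":0,"spin":0},{"fingers":1,"x":0,"y":0,"z":0,"spin":0}]' >/dev/null
python3 d.py .525,.261,.23; python3 - <<'E'
from h import *
a=bot.read_camera("top")[0];b=bot.read_camera("side")[0]
cv2.imwrite("pics/c.png",np.clip(a[:,:,::-1]*1.4,0,255).astype('uint8'))
cv2.imwrite("pics/cs.png",np.clip(b[:,:,::-1]*1.2,0,255).astype('uint8'))
E
```

```text
t: 1.0
eef_pos: [0.3261, -0.3376, 0.2307]
orientation: [-0.0, 1.0, -0.027, -0.0]
wrist_force: [0.8, 0.5, 0.8]
opening: 0.994
grip_force: 0.0
t 2.0 tcp [0.4569 0.0819 0.2311] phi -2.63 open 0.998 grip 0.0 F [ 0.1 -0.7 -0.2] j [ 0.02 -0.14  1.98  0.    1.3   1.64]
.525,.261,.23 [  5.98 -18.2    0.16]
```

View pics/c.png

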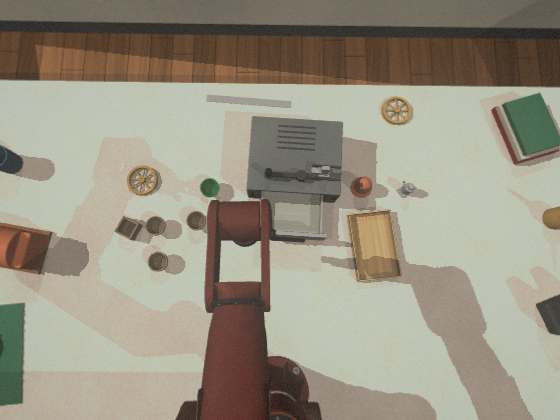

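No other crucibles or moulds are in reach, so it is three crucibles and one mould. I go to crucible A at (.525,.261).

```bash

python3 -m creep '[{"fingers":1,"x":1.5,"y":-4.55,"z":0,"spin":0},{"fingers":1,"x":1.5,"y":-4.55,"z":0,"spin":0},{"fingers":1,"x":1.5,"y":-4.55,"z":0,"spin":0},{"fingers":1,"x":1.5,"y":-4.55,"z":0,"spin":0},{"fingers":1,"x":0,"y":0,"z":0,"spin":0}]' >/dev/null
python3 -m creep '[{"fingers":1,"x":0,"y":0,"z":4,"spin":0},{"fingers":1,"x":0,"y":0,"z":4,"spin":0},{"fingers":1,"x":0,"y":0,"z":4,"spin":0},{"fingers":1,"x":0,"y":0,"z":0,"spin":0},{"fingers":1,"x":0,"y":0,"z":0,"spin":0}]' >/dev/null
python3 d.py .525,.261,.025; python3 - <<'E'
from h import *
for n in("top","side"):
    a=bot.read_camera(n)[0];print(n,proj(n,[(.525,.261,.042),(.525,.261,.11)]).round(1).tolist())
    cv2.imwrite(f"pics/e{n}.png",a[:,:,::-1])
a=cv2.imread("pics/etop.png")[180:260,150:250];b=cv2.imread("pics/eside.png")[150:250,190:315]
f=lambda q,k:np.clip(cv2.resize(q,(400,400*q.shape[0]//q.shape[1]),interpolation=2)*1.5,0,255).astype('uint8')
cv2.imwrite("pics/e.png",np.hstack([f(a,4),f(b,4)]))
E
```

```text
t 3.1 tcp [0.5257 0.2533 0.1109] phi -3.18 open 0.998 grip 0.0 F [0.9 1.  0.6] j [ 0.33  0.26  1.8  -0.    1.08  1.96]
.525,.261,.025 [-0.09 -0.77  8.59]
top [[195.6, 220.1], [191.5, 217.0]]
side [[251.4, 195.6], [250.6, 178.8]]
```

View pics/e.png

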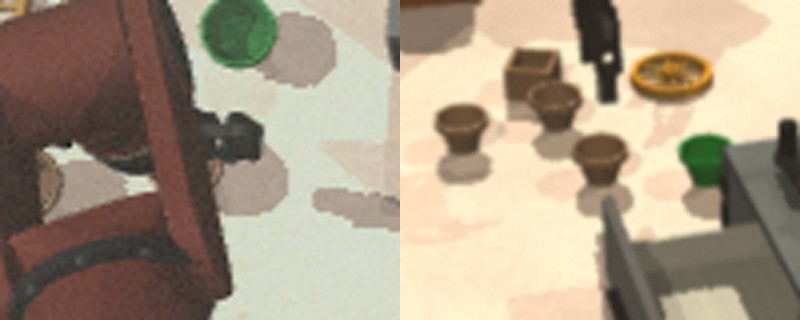

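The side crop puts A's rim at about (252,196) against a predicted (251.4,195.6), so the position agrees. Next I descend and grip.

```bash

python3 -m creep '[{"fingers":1,"x":0,"y":-0.8,"z":0,"spin":0},{"fingers":1,"x":0,"y":0,"z":4,"spin":0},{"fingers":1,"x":0,"y":0,"z":3,"spin":0},{"fingers":1,"x":0,"y":0,"z":1.6,"spin":0},{"fingers":1,"x":0,"y":0,"z":0,"spin":0}]' 30 ; python3 d.py .525,.261,.025
python3 -m creep '[{"fingers":-1,"x":0,"y":0,"z":0,"spin":0},{"fingers":-1,"x":0,"y":0,"z":0,"spin":0},{"fingers":-1,"x":0,"y":0,"z":0,"spin":0},{"fingers":-1,"x":0,"y":0,"z":0,"spin":0},{"fingers":-1,"x":0,"y":0,"z":0,"spin":0}]' 30; python3 d.py
```

```text
t: 3.7
eef_pos: [0.5252, 0.2632, 0.0238]
orientation: [0.001, 1.0, -0.027, -0.002]
wrist_force: [-0.6, 0.1, -0.8]
opening: 1.001
grip_force: 0.0
t 3.7 tcp [0.5252 0.2632 0.0238] phi -3.04 open 1.001 grip 0.0 F [-0.6  0.1 -0.8] j [0.35 0.4  1.82 0.   0.93 1.97]
.525,.261,.025 [-0.01  0.22 -0.12]
t: 4.2
eef_pos: [0.5287, 0.264, 0.0282]
orientation: [-0.001, 1.0, -0.027, 0.002]
wrist_force: [-1.8, -0.7, 6.6]
opening: 0.723
grip_force: 32.5
t 4.2 tcp [0.5287 0.264  0.0282] phi -3.06 open 0.723 grip 32.5 F [-1.8 -0.7  6.6] j [ 0.34  0.39  1.82 -0.    0.93  1.97]
```

```bash

python3 -m creep '[{"fingers":-1,"x":0,"y":0,"z":-2,"spin":0},{"fingers":-1,"x":0,"y":0,"z":-4,"spin":0},{"fingers":-1,"x":0,"y":0,"z":-4,"spin":0},{"fingers":-1,"x":0,"y":0,"z":-4,"spin":0},{"fingers":-1,"x":0,"y":0,"z":0,"spin":0}]'; python3 d.py .5436,-.047,.165
```

```text
t: 4.7
eef_pos: [0.532, 0.2655, 0.1741]
orientation: [-0.003, 1.0, -0.027, 0.008]
wrist_force: [1.7, -0.1, -0.6]
opening: 0.723
grip_force: 33.5
t 4.7 tcp [0.532  0.2655 0.1741] phi -3.06 open 0.723 grip 33.5 F [ 1.7 -0.1 -0.6] j [0.34 0.2  1.75 0.   1.18 1.97]
.5436,-.047,.165 [ 2.82 31.15  0.75]
```

```bash

python3 -m creep '[{"fingers":-1,"x":0.4,"y":4.45,"z":0,"spin":0},{"fingers":-1,"x":0.4,"y":4.45,"z":0,"spin":0},{"fingers":-1,"x":0.4,"y":4.45,"z":0,"spin":0},{"fingers":-1,"x":0.4,"y":4.45,"z":0,"spin":0},{"fingers":-1,"x":0.4,"y":4.45,"z":0,"spin":0}]'>/dev/null
python3 -m creep '[{"fingers":-1,"x":0.4,"y":4.45,"z":0,"spin":0},{"fingers":-1,"x":0.4,"y":4.45,"z":0,"spin":0},{"fingers":-1,"x":0,"y":0,"z":0,"spin":0},{"fingers":-1,"x":0,"y":0,"z":0,"spin":0},{"fingers":-1,"x":0,"y":0,"z":0,"spin":0}]'; python3 d.py .5436,-.047,.045;python3 - <<'E'
from h import *
for n in("top","side"):
    a=bot.read_camera(n)[0]
    cv2.imwrite(f"pics/f{n}.png",a[:,:,::-1])
a=cv2.imread("pics/ftop.png")[160:260,230:360];b=cv2.imread("pics/fside.png")[140:290,200:395]
f=lambda q,k:np.clip(cv2.resize(q,(400,400*q.shape[0]//q.shape[1]),interpolation=2)*1.5,0,255).astype('uint8')
cv2.imwrite("pics/f.png",np.hstack([f(a,4),f(b,4)]))
E
```

```text
t: 5.7
eef_pos: [0.5375, -0.0482, 0.1648]
orientation: [-0.0, 1.0, -0.026, -0.0]
wrist_force: [0.1, 0.6, -1.8]
opening: 0.724
grip_force: 33.7
t 5.7 tcp [ 0.5375 -0.0482  0.1648] phi -3.04 open 0.724 grip 33.7 F [ 0.1  0.6 -1.8] j [-0.22  0.1   1.87  0.    1.16  1.4 ]
.5436,-.047,.045 [ 0.61 -0.15 11.98]
```

View pics/f.png

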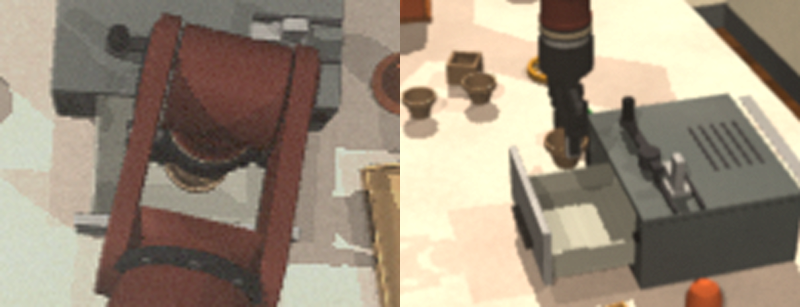

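The crucible hangs upright over the drawer, with its rim at crop (565,145). I lower it.

```bash

python3 -m creep '[{"fingers":-1,"x":0.6,"y":-0.15,"z":0,"spin":0},{"fingers":-1,"x":0,"y":0,"z":4,"spin":0},{"fingers":-1,"x":0,"y":0,"z":3.5,"spin":0},{"fingers":-1,"x":0,"y":0,"z":3,"spin":0},{"fingers":-1,"x":0,"y":0,"z":0,"spin":0}]'; python3 -m creep '[{"fingers":-1,"x":0,"y":0,"z":0.5,"spin":0},{"fingers":-1,"x":0,"y":0,"z":0.5,"spin":0},{"fingers":-1,"x":0,"y":0,"z":0,"spin":0}]'
python3 d.py .5436,-.047,.045
```

```text
t: 6.3
eef_pos: [0.5396, -0.046, 0.0554]
orientation: [-0.001, 1.0, -0.026, -0.005]
wrist_force: [-0.9, 0.8, -1.0]
opening: 0.722
grip_force: 33.9
t: 6.6
eef_pos: [0.5452, -0.048, 0.0515]
orientation: [0.0, 1.0, -0.027, 0.001]
wrist_force: [-1.0, 0.2, -2.8]
opening: 0.724
grip_force: 33.9
t 6.6 tcp [ 0.5452 -0.048   0.0515] phi -3.04 open 0.724 grip 33.9 F [-1.   0.2 -2.8] j [-0.22  0.28  1.92  0.    0.95  1.41]
.5436,-.047,.045 [-0.17 -0.1   0.65]
```

```bash
for i in 1; do python3 -m creep '[{"fingers":-1,"x":0,"y":0,"z":0.3,"spin":0},{"fingers":-1,"x":0,"y":0,"z":0,"spin":0},{"fingers":-1,"x":0,"y":0,"z":0,"spin":0}]' | sed -n '2p;4p'; python3 -m creep '[{"fingers":-1,"x":0,"y":0,"z":0.3,"spin":0},{"fingers":-1,"x":0,"y":0,"z":0,"spin":0},{"fingers":-1,"x":0,"y":0,"z":0,"spin":0}]'| sed -n '2p;4p'; done
```

```text
eef_pos: [0.5443, -0.0481, 0.0478]
wrist_force: [-0.1, 0.2, -1.8]
eef_pos: [0.5458, -0.0483, 0.0462]
wrist_force: [-1.0, 1.2, 5.4]
```

```bash
python3 -m creep '[{"fingers":1,"x":0,"y":0,"z":0,"spin":0},{"fingers":1,"x":0,"y":0,"z":0,"spin":0},{"fingers":1,"x":0,"y":0,"z":0,"spin":0},{"fingers":1,"x":0,"y":0,"z":0,"spin":0},{"fingers":1,"x":0,"y":0,"z":-1,"spin":0}]'; python3 -m creep '[{"fingers":1,"x":0,"y":0,"z":-4,"spin":0},{"fingers":1,"x":0,"y":0,"z":-4,"spin":0},{"fingers":1,"x":0,"y":0,"z":-4,"spin":0},{"fingers":1,"x":0,"y":-5,"z":0,"spin":0},{"fingers":1,"x":0,"y":-5,"z":0,"spin":0}]' >/dev/null
python3 -m creep '[{"fingers":1,"x":0,"y":-5,"z":0,"spin":0},{"fingers":1,"x":0,"y":-5,"z":0,"spin":0},{"fingers":1,"x":0,"y":-5,"z":0,"spin":0},{"fingers":1,"x":0,"y":0,"z":0,"spin":0}]' >/dev/null
python3 d.py .507,.391,.155; python3 - <<'E'
from h import *
for n in("top","side"):
    a,d=bot.read_camera(n)
    cv2.imwrite(f"pics/g{n}.png",a[:,:,::-1]);np.save(f"pics/g{n}.npy",d)
print(proj("top",[(.5446,-.048,.06)]))
a=cv2.imread("pics/gtop.png")[170:270,230:360];b=cv2.imread("pics/gside.png")[140:290,200:395]
f=lambda q,k:np.clip(cv2.resize(q,(400,400*q.shape[0]//q.shape[1]),interpolation=2)*1.7,0,255).astype('uint8')
cv2.imwrite("pics/g.png",np.hstack([f(a,4),f(b,4)]))
P=cloud("top",np.load("pics/gtop.npy"))
for c0,z in [((.5446,-.048),.06),((.507,.392),.042),((.392,.376),.042)]:
    m=(abs(P[...,2]-z)<.006)&(np.hypot(P[...,0]-c0[0],P[...,1]-c0[1])<.045);q=P[m][:,:2].astype('float32');print(len(q),cv2.minEnclosingCircle(q))
E
```

```text
t: 7.7
eef_pos: [0.5423, -0.0477, 0.0529]
orientation: [-0.0, 1.0, -0.027, -0.002]
wrist_force: [-0.6, -0.4, -0.7]
opening: 1.003
grip_force: 0.0
t 8.6 tcp [0.5571 0.2075 0.1754] phi -2.69 open 1.003 grip 0.0 F [0.1 0.1 0.4] j [0.24 0.2  1.74 0.   1.2  1.85]
.507,.391,.155 [ -5.87 -18.09   2.09]
[[291.41312297 214.38507613]]
91 ((0.5429723262786865, -0.04684283956885338), 0.03128751739859581)
64 ((0.5064506530761719, 0.39609473943710327), 0.031599260866642)
92 ((0.39305034279823303, 0.37655535340309143), 0.03153986483812332)
```

View pics/g.png

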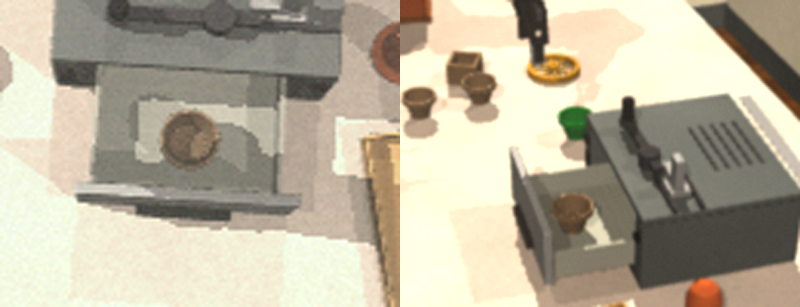

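Crucible 1 stands upright in the drawer at about (.543,-.047), crop (188,138). One mould corner sits close to B, so I take the mould first.

```bash

python3 -m creep '[{"fingers":1,"x":0,"y":0,"z":0,"spin":-8.5},{"fingers":1,"x":0,"y":0,"z":0,"spin":-8.5},{"fingers":1,"x":0,"y":0,"z":0,"spin":-8.5},{"fingers":1,"x":0,"y":0,"z":0,"spin":-8.5},{"fingers":1,"x":0,"y":0,"z":0,"spin":-8.5}]' >/dev/null
python3 -m creep '[{"fingers":1,"x":0,"y":0,"z":0,"spin":-8.5},{"fingers":1,"x":0,"y":0,"z":0,"spin":-8.5},{"fingers":1,"x":0,"y":0,"z":0,"spin":-8.5},{"fingers":1,"x":0,"y":0,"z":0,"spin":0}]' >/dev/null
python3 d.py .5,.482,.15
```

```text
t 9.6 tcp [0.5575 0.1996 0.1745] phi 64.78 open 0.997 grip 0.0 F [-0.2 -0.   0.2] j [ 0.23  0.2   1.74 -0.    1.2   0.67]
.5,.482,.15 [ 23.1  -17.23   2.43]
```

```bash

python3 -m creep '[{"fingers":1,"x":3.8,"y":-2.85,"z":0.4,"spin":0},{"fingers":1,"x":3.8,"y":-2.85,"z":0.4,"spin":0},{"fingers":1,"x":3.8,"y":-2.85,"z":0.4,"spin":0},{"fingers":1,"x":3.8,"y":-2.85,"z":0.4,"spin":0},{"fingers":1,"x":3.8,"y":-2.85,"z":0.4,"spin":0}]' >/dev/null
python3 -m creep '[{"fingers":1,"x":3.8,"y":-2.85,"z":0.4,"spin":0},{"fingers":1,"x":0,"y":0,"z":0,"spin":0},{"fingers":1,"x":0,"y":0,"z":0,"spin":0},{"fingers":1,"x":0,"y":0,"z":0,"spin":0}]' >/dev/null
python3 d.py .5,.482,.022;python3 d.py .5,.482,.022
```

```text
t 10.5 tcp [0.4997 0.4789 0.1503] phi 64.77 open 1.005 grip 0.0 F [ 0.6 -0.5  0.4] j [ 0.66  0.43  1.5  -0.    1.21  1.1 ]
.5,.482,.022 [ 0.31 -0.11 12.83]
t 10.5 tcp [0.4997 0.4789 0.1503] phi 64.77 open 1.005 grip 0.0 F [ 0.6 -0.5  0.4] j [ 0.66  0.43  1.5  -0.    1.21  1.1 ]
.5,.482,.022 [ 0.31 -0.11 12.83]
```

```bash

python3 -m creep '[{"fingers":1,"x":0.3,"y":-0.1,"z":2,"spin":0},{"fingers":1,"x":0,"y":0,"z":4,"spin":0},{"fingers":1,"x":0,"y":0,"z":4,"spin":0},{"fingers":1,"x":0,"y":0,"z":2.8,"spin":0},{"fingers":1,"x":0,"y":0,"z":0,"spin":0}]' 
python3 -m creep '[{"fingers":-1,"x":0,"y":0,"z":0,"spin":0},{"fingers":-1,"x":0,"y":0,"z":0,"spin":0},{"fingers":-1,"x":0,"y":0,"z":0,"spin":0},{"fingers":-1,"x":0,"y":0,"z":0,"spin":0},{"fingers":-1,"x":0,"y":0,"z":0,"spin":0}]' 35
python3 -m creep '[{"fingers":-1,"x":0,"y":0,"z":-2,"spin":0},{"fingers":-1,"x":0,"y":0,"z":-4,"spin":0},{"fingers":-1,"x":0,"y":0,"z":-5,"spin":0},{"fingers":-1,"x":0,"y":0,"z":-4,"spin":0},{"fingers":-1,"x":0,"y":0,"z":0,"spin":0}]' 35; python3 d.py
```

```text
t: 11.0
eef_pos: [0.4965, 0.4784, 0.0166]
orientation: [0.001, 0.845, 0.535, -0.006]
wrist_force: [-1.3, -0.3, -0.8]
opening: 1.0
grip_force: 0.0
t: 11.5
eef_pos: [0.5016, 0.485, 0.0257]
orientation: [0.0, 0.844, 0.537, 0.003]
wrist_force: [0.7, -1.8, 6.1]
opening: 0.668
grip_force: 40.4
t: 12.0
eef_pos: [0.5034, 0.4874, 0.1824]
orientation: [-0.001, 0.844, 0.537, 0.008]
wrist_force: [1.1, 1.1, 0.1]
opening: 0.664
grip_force: 39.6
t 12.0 tcp [0.5034 0.4874 0.1824] phi 64.96 open 0.664 grip 39.6 F [1.1 1.1 0.1] j [0.67 0.4  1.47 0.   1.25 1.11]
```

```bash

python3 -m creep '[{"fingers":-1,"x":0,"y":0,"z":0,"spin":-8},{"fingers":-1,"x":0,"y":0,"z":0,"spin":-8},{"fingers":-1,"x":0,"y":0,"z":0,"spin":-8},{"fingers":-1,"x":0,"y":0,"z":0,"spin":-7.5},{"fingers":-1,"x":0,"y":0,"z":0,"spin":0}]' >/dev/null;python3 d.py .455,-.3175,.15
```

```text
t 12.5 tcp [0.4985 0.4833 0.1709] phi 96.44 open 0.672 grip 39.5 F [ 0.2  0.  -1.3] j [0.67 0.41 1.48 0.   1.25 0.56]
.455,-.3175,.15 [-79.09 -13.29   2.21]
```

```bash

python3 -m creep '[{"fingers":-1,"x":-2,"y":-0.34,"z":0,"spin":0},{"fingers":-1,"x":-4.2,"y":-0.7,"z":0,"spin":0},{"fingers":-1,"x":-4.5,"y":-0.75,"z":0,"spin":0},{"fingers":-1,"x":-4.5,"y":-0.75,"z":0,"spin":0},{"fingers":-1,"x":-4.5,"y":-0.75,"z":0,"spin":0}]' >/dev/null
python3 -m creep '[{"fingers":-1,"x":-4.5,"y":-0.75,"z":0,"spin":0},{"fingers":-1,"x":-4.5,"y":-0.75,"z":0,"spin":0},{"fingers":-1,"x":-4.5,"y":-0.75,"z":0,"spin":0},{"fingers":-1,"x":-4.5,"y":-0.75,"z":0,"spin":0},{"fingers":-1,"x":-4.5,"y":-0.75,"z":0,"spin":0}]' >/dev/null
python3 -m creep '[{"fingers":-1,"x":-4.5,"y":-0.75,"z":0,"spin":0},{"fingers":-1,"x":-4.5,"y":-0.75,"z":0,"spin":0},{"fingers":-1,"x":-4.5,"y":-0.75,"z":0,"spin":0},{"fingers":-1,"x":-4.5,"y":-0.75,"z":0,"spin":0},{"fingers":-1,"x":-4.5,"y":-0.75,"z":0,"spin":0}]' >/dev/null
python3 -m creep '[{"fingers":-1,"x":-4.5,"y":-0.75,"z":0,"spin":0},{"fingers":-1,"x":-4.5,"y":-0.75,"z":0,"spin":0},{"fingers":-1,"x":-3.5,"y":-0.6,"z":0,"spin":0},{"fingers":-1,"x":-2,"y":-0.3,"z":0,"spin":0},{"fingers":-1,"x":0,"y":0,"z":0,"spin":0}]' >/dev/null;python3 d.py .455,-.3175,.032;python3 -m creep '[{"fingers":-1,"x":0,"y":0,"z":0,"spin":0}]' |sed -n 2p
```

```text
t 14.5 tcp [ 0.4568 -0.3201  0.1721] phi 96.17 open 0.666 grip 39.5 F [-0.   0.6 -1.2] j [-0.74  0.13  1.83 -0.    1.18 -0.84]
.455,-.3175,.032 [ 0.28 -0.15 14.01]
eef_pos: [0.4569, -0.317, 0.1717]
```

```bash

python3 -m creep '[{"fingers":-1,"x":0,"y":-0.1,"z":4,"spin":0},{"fingers":-1,"x":0,"y":0,"z":4,"spin":0},{"fingers":-1,"x":0,"y":0,"z":4,"spin":0},{"fingers":-1,"x":0,"y":0,"z":1.8,"spin":0},{"fingers":-1,"x":0,"y":0,"z":0,"spin":0}]' |sed -n '2p;4p'
python3 -m creep '[{"fingers":-1,"x":0,"y":0,"z":0.4,"spin":0},{"fingers":-1,"x":0,"y":0,"z":0,"spin":0}]' |sed -n '2p;4p'
python3 -m creep '[{"fingers":-1,"x":0,"y":0,"z":0.3,"spin":0},{"fingers":-1,"x":0,"y":0,"z":0,"spin":0}]' |sed -n '2p;4p'
```

```text
eef_pos: [0.4547, -0.3144, 0.0315]
wrist_force: [0.2, 0.5, -1.2]
eef_pos: [0.4566, -0.3174, 0.0307]
wrist_force: [-0.6, -0.4, -1.0]
eef_pos: [0.4572, -0.3186, 0.0289]
wrist_force: [-0.7, 1.2, 3.0]
```

Contact. I release, lift, turn back to φ=-3 and check the picture.

```bash
python3 -m creep '[{"fingers":1,"x":0,"y":0,"z":0,"spin":0},{"fingers":1,"x":0,"y":0,"z":0,"spin":0},{"fingers":1,"x":0,"y":0,"z":0,"spin":0},{"fingers":1,"x":0,"y":0,"z":0,"spin":0},{"fingers":1,"x":0,"y":0,"z":-1,"spin":0}]'|tail -2; python3 -m creep '[{"fingers":1,"x":0,"y":0,"z":-4,"spin":0},{"fingers":1,"x":0,"y":0,"z":-4,"spin":0},{"fingers":1,"x":0,"y":0,"z":-4,"spin":0},{"fingers":1,"x":4.5,"y":0.75,"z":0,"spin":0},{"fingers":1,"x":4.5,"y":0.75,"z":0,"spin":0}]' >/dev/null
python3 -m creep '[{"fingers":1,"x":4.5,"y":0.75,"z":0,"spin":0},{"fingers":1,"x":4.5,"y":0.75,"z":0,"spin":0},{"fingers":1,"x":4.5,"y":0.75,"z":0,"spin":0},{"fingers":1,"x":4.5,"y":0.75,"z":0,"spin":0},{"fingers":1,"x":4.5,"y":0.75,"z":0,"spin":0}]' >/dev/null
python3 -m creep '[{"fingers":1,"x":0,"y":0,"z":0,"spin":8.5},{"fingers":1,"x":0,"y":0,"z":0,"spin":8.5},{"fingers":1,"x":0,"y":0,"z":0,"spin":8.5},{"fingers":1,"x":0,"y":0,"z":0,"spin":8.5},{"fingers":1,"x":0,"y":0,"z":0,"spin":8.5}]' >/dev/null
python3 -m creep '[{"fingers":1,"x":0,"y":0,"z":0,"spin":8.5},{"fingers":1,"x":0,"y":0,"z":0,"spin":8.5},{"fingers":1,"x":0,"y":0,"z":0,"spin":8.5},{"fingers":1,"x":0,"y":0,"z":0,"spin":8.5},{"fingers":1,"x":0,"y":0,"z":0,"spin":8.5}]' >/dev/null
python3 -m creep '[{"fingers":1,"x":0,"y":0,"z":0,"spin":8.2},{"fingers":1,"x":0,"y":0,"z":0,"spin":6},{"fingers":1,"x":0,"y":0,"z":0,"spin":0}]' >/dev/null
cat > look.py <<'E'
from h import *
import sys
a,d=bot.read_camera("top");cv2.imwrite(f"pics/{sys.argv[1]}.png",np.clip(a[:,:,::-1]*1.5,0,255).astype('uint8'))
P=cloud("top",d)
for nm,c0,z in [("stack",(.5435,-.047),float(sys.argv[2])),("B",(.507,.392),.042),("C",(.392,.376),.042)]:
    m=(abs(P[...,2]-z)<.006)&(np.hypot(P[...,0]-c0[0],P[...,1]-c0[1])<.045);q=P[m][:,:2].astype('float32')
    if len(q)>4:print(nm,len(q),cv2.minEnclosingCircle(q),P[m][:,2].mean())
m=(P[...,2]>.038)&(P[...,2]<.06)&(np.hypot(P[...,0]-.455,P[...,1]+.3175)<.07)
if m.sum()>10: print("mould",m.sum(),cv2.minAreaRect(P[m][:,:2].astype('float32')),P[m][:,2].mean())
E
python3 look.py k .060; python3 d.py .507,.391,.16
```

```text
opening: 1.004
grip_force: 0.0
B 106 ((0.5069800019264221, 0.39147499203681946), 0.03202318772673607) 0.04077653538930738
C 101 ((0.3923076391220093, 0.37627431750297546), 0.0314197912812233) 0.041021108807953996
mould 147 ((0.4571784436702728, -0.3198716342449188), (0.05814134702086449, 0.06002996861934662), 7.20314884185791) 0.04599975477376579
t 18.35 tcp [0.4731 0.0007 0.1579] phi -2.64 open 1.002 grip 0.0 F [-0.7  0.3 -1.1] j [-0.15 -0.03  2.03  0.    1.14  1.47]
.507,.391,.16 [  1.59 -39.14  -0.21]
```

View pics/k.png

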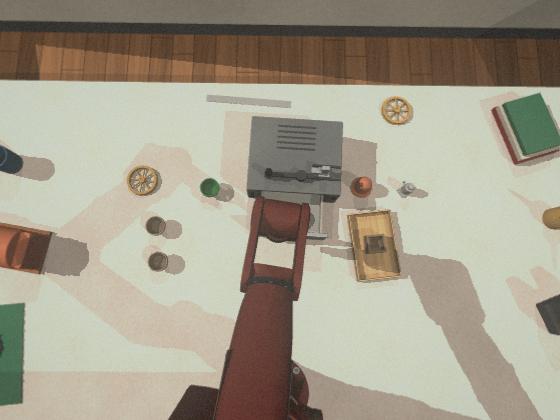

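The mould stands in the tray at (375,243), with its rim at z .046 and square to the tray. Now crucible B.

```bash

python3 -m creep '[{"fingers":1,"x":0.2,"y":-4.9,"z":0,"spin":0},{"fingers":1,"x":0.2,"y":-4.9,"z":0,"spin":0},{"fingers":1,"x":0.2,"y":-4.9,"z":0,"spin":0},{"fingers":1,"x":0.2,"y":-4.9,"z":0,"spin":0},{"fingers":1,"x":0.2,"y":-4.9,"z":0,"spin":0}]' >/dev/null
python3 -m creep '[{"fingers":1,"x":0.2,"y":-4.9,"z":0,"spin":0},{"fingers":1,"x":0.2,"y":-4.9,"z":0,"spin":0},{"fingers":1,"x":0.2,"y":-4.9,"z":0,"spin":0},{"fingers":1,"x":0,"y":0,"z":0,"spin":0},{"fingers":1,"x":0,"y":0,"z":0,"spin":0}]' >/dev/null; python3 d.py .507,.391,.025;python3 -m creep '[{"fingers":1,"x":0,"y":0,"z":0,"spin":0}]' |sed -n 2p
```

```text
t 19.35 tcp [0.5074 0.3923 0.157 ] phi -2.54 open 1.002 grip 0.0 F [ 0.1 -0.9 -0.2] j [ 0.55  0.32  1.63 -0.    1.19  2.16]
.507,.391,.025 [-0.03  0.12 13.2 ]
eef_pos: [0.5076, 0.3904, 0.157]
```

```bash

python3 -m creep '[{"fingers":1,"x":0,"y":0,"z":4,"spin":0},{"fingers":1,"x":0,"y":0,"z":4,"spin":0},{"fingers":1,"x":0,"y":0,"z":3.5,"spin":0},{"fingers":1,"x":0,"y":0,"z":1.7,"spin":0},{"fingers":1,"x":0,"y":0,"z":0,"spin":0}]' 30 
python3 -m creep '[{"fingers":-1,"x":0,"y":0,"z":0,"spin":0},{"fingers":-1,"x":0,"y":0,"z":0,"spin":0},{"fingers":-1,"x":0,"y":0,"z":0,"spin":0},{"fingers":-1,"x":0,"y":0,"z":0,"spin":0},{"fingers":-1,"x":0,"y":0,"z":0,"spin":0}]' 30
python3 -m creep '[{"fingers":-1,"x":0,"y":0,"z":-2,"spin":0},{"fingers":-1,"x":0,"y":0,"z":-4,"spin":0},{"fingers":-1,"x":0,"y":0,"z":-5,"spin":0},{"fingers":-1,"x":0,"y":0,"z":-4,"spin":0},{"fingers":-1,"x":0,"y":0,"z":0,"spin":0}]' >/dev/null;  python3 -m creep '[{"fingers":-1,"x":0,"y":0,"z":0,"spin":0}]' >/dev/null; python3 d.py .5435,-.0475,.18
```

```text
t: 19.95
eef_pos: [0.5056, 0.3886, 0.0222]
orientation: [0.002, 1.0, -0.025, -0.003]
wrist_force: [-0.9, 0.8, 0.5]
opening: 1.001
grip_force: 0.0
t: 20.45
eef_pos: [0.5104, 0.3926, 0.0285]
orientation: [-0.001, 1.0, -0.024, 0.003]
wrist_force: [1.1, -1.6, 6.0]
opening: 0.724
grip_force: 33.4
t 21.05 tcp [0.5085 0.3922 0.1774] phi -2.75 open 0.722 grip 33.3 F [-0.5  0.1 -1.8] j [0.55 0.3  1.62 0.   1.22 2.17]
.5435,-.0475,.18 [ 5.6  43.75 -0.35]
```

```bash

python3 -m creep '[{"fingers":-1,"x":0.3,"y":2.5,"z":0,"spin":0},{"fingers":-1,"x":0.6,"y":4.8,"z":0,"spin":0},{"fingers":-1,"x":0.6,"y":4.8,"z":0,"spin":0},{"fingers":-1,"x":0.6,"y":4.8,"z":0,"spin":0},{"fingers":-1,"x":0.6,"y":4.8,"z":0,"spin":0}]' >/dev/null
python3 -m creep '[{"fingers":-1,"x":0.6,"y":4.8,"z":0,"spin":0},{"fingers":-1,"x":0.6,"y":4.8,"z":0,"spin":0},{"fingers":-1,"x":0.6,"y":4.8,"z":0,"spin":0},{"fingers":-1,"x":0.6,"y":4.8,"z":0,"spin":0},{"fingers":-1,"x":0.5,"y":2.8,"z":0,"spin":0}]' >/dev/null
python3 -m creep '[{"fingers":-1,"x":0,"y":0,"z":0,"spin":0},{"fingers":-1,"x":0,"y":0,"z":0,"spin":0},{"fingers":-1,"x":0,"y":0,"z":0,"spin":0}]' |sed -n 2p;python3 -m creep '[{"fingers":-1,"x":0,"y":0,"z":0,"spin":0}]' |sed -n 2p;python3 d.py .5440,-.0475,.070
```

```text
eef_pos: [0.5414, -0.0464, 0.1736]
eef_pos: [0.542, -0.0462, 0.1744]
t 22.45 tcp [ 0.542  -0.0462  0.1744] phi -2.66 open 0.724 grip 33.4 F [-0.4 -0.1 -0.8] j [-0.21  0.1   1.86  0.    1.19  1.4 ]
.5440,-.0475,.070 [ 0.22  0.13 10.44]
```

```bash

python3 -m creep '[{"fingers":-1,"x":0.2,"y":0.1,"z":3,"spin":0},{"fingers":-1,"x":0,"y":0,"z":3,"spin":0},{"fingers":-1,"x":0,"y":0,"z":2.4,"spin":0},{"fingers":-1,"x":0,"y":0,"z":1.3,"spin":0},{"fingers":-1,"x":0,"y":0,"z":0,"spin":0}]' |sed -n '2p;4p'
python3 -m creep '[{"fingers":-1,"x":0,"y":0,"z":0.6,"spin":0},{"fingers":-1,"x":0,"y":0,"z":0,"spin":0},{"fingers":-1,"x":0,"y":0,"z":0,"spin":0}]' |sed -n '2p;4p'
python3 -m creep '[{"fingers":-1,"x":0,"y":0,"z":0.4,"spin":0},{"fingers":-1,"x":0,"y":0,"z":0,"spin":0},{"fingers":-1,"x":0,"y":0,"z":0,"spin":0}]' |sed -n '2p;4p'
```

```text
eef_pos: [0.5426, -0.0475, 0.076]
wrist_force: [0.7, -0.8, -1.0]
eef_pos: [0.5457, -0.0489, 0.0735]
wrist_force: [0.4, 0.2, -0.5]
eef_pos: [0.5447, -0.0488, 0.0684]
wrist_force: [-0.5, 0.7, -1.7]
```

```bash

python3 -m creep '[{"fingers":-1,"x":0,"y":0,"z":0.4,"spin":0},{"fingers":-1,"x":0,"y":0,"z":0,"spin":0},{"fingers":-1,"x":0,"y":0,"z":0,"spin":0}]' |sed -n '2p;4p'
python3 -m creep '[{"fingers":-1,"x":0,"y":0,"z":0.3,"spin":0},{"fingers":-1,"x":0,"y":0,"z":0,"spin":0},{"fingers":-1,"x":0,"y":0,"z":0,"spin":0}]' |sed -n '2p;4p'
python3 d.py
```

```text
eef_pos: [0.5444, -0.0488, 0.064]
wrist_force: [-0.0, 0.2, -1.1]
eef_pos: [0.5445, -0.0487, 0.0611]
wrist_force: [-0.4, 0.7, -1.4]
t 24.15 tcp [ 0.5445 -0.0487  0.0611] phi -2.76 open 0.726 grip 33.4 F [-0.4  0.7 -1.4] j [-0.22  0.26  1.91  0.    0.97  1.4 ]
```

```bash
python3 -m creep '[{"fingers":1,"x":0,"y":0,"z":0,"spin":0},{"fingers":1,"x":0,"y":0,"z":0,"spin":0},{"fingers":1,"x":0,"y":0,"z":0,"spin":0},{"fingers":1,"x":0,"y":0,"z":0,"spin":0},{"fingers":1,"x":0,"y":0,"z":-1,"spin":0}]'|tail -2; python3 -m creep '[{"fingers":1,"x":0,"y":0,"z":-4,"spin":0},{"fingers":1,"x":0,"y":0,"z":-4,"spin":0},{"fingers":1,"x":-0.3,"y":-4.9,"z":0,"spin":0},{"fingers":1,"x":-0.3,"y":-4.9,"z":0,"spin":0},{"fingers":1,"x":-0.3,"y":-4.9,"z":0,"spin":0}]' >/dev/null
python3 -m creep '[{"fingers":1,"x":-0.3,"y":-4.9,"z":0,"spin":0},{"fingers":1,"x":-0.3,"y":-4.9,"z":0,"spin":0},{"fingers":1,"x":0,"y":0,"z":0,"spin":0},{"fingers":1,"x":0,"y":0,"z":0,"spin":0}]' >/dev/null
python3 look.py l .074; python3 d.py .3925,.3765,.16
```

```text
opening: 0.998
grip_force: 0.0
stack 104 ((0.5424683690071106, -0.04768897220492363), 0.03157268837094307) 0.07349846485668057
C 107 ((0.39320075511932373, 0.3763892948627472), 0.03172226622700691) 0.04124032425621713
mould 150 ((0.4571852684020996, -0.3191593587398529), (0.05799870193004608, 0.05955057963728905), 5.996342658996582) 0.04561767372617607
t 25.6 tcp [0.5415 0.1966 0.1518] phi -2.7 open 1.003 grip 0.0 F [-0.8 -0.3  0.2] j [ 0.23  0.19  1.8  -0.    1.15  1.85]
.3925,.3765,.16 [-15.73 -17.27  -0.84]
```

The stack is nested, with its top rim at z .0735. Now crucible C.

```bash

python3 -m creep '[{"fingers":1,"x":-3.15,"y":-3.45,"z":0,"spin":0},{"fingers":1,"x":-3.15,"y":-3.45,"z":0,"spin":0},{"fingers":1,"x":-3.15,"y":-3.45,"z":0,"spin":0},{"fingers":1,"x":-3.15,"y":-3.45,"z":0,"spin":0},{"fingers":1,"x":-3.15,"y":-3.45,"z":0,"spin":0}]' >/dev/null
python3 -m creep '[{"fingers":1,"x":0,"y":0,"z":0,"spin":0},{"fingers":1,"x":0,"y":0,"z":0,"spin":0},{"fingers":1,"x":0,"y":0,"z":0,"spin":0}]' |sed -n 2p;python3 d.py .393,.3765,.025
```

```text
eef_pos: [0.3937, 0.3751, 0.1514]
t 26.4 tcp [0.3937 0.3751 0.1514] phi -2.89 open 0.998 grip 0.0 F [0.3 0.5 0.4] j [ 0.63  0.13  1.87 -0.    1.14  2.25]
.393,.3765,.025 [-0.08 -0.15 12.64]
```

```bash

python3 -m creep '[{"fingers":1,"x":-0.1,"y":-0.1,"z":4,"spin":0},{"fingers":1,"x":0,"y":0,"z":4,"spin":0},{"fingers":1,"x":0,"y":0,"z":3,"spin":0},{"fingers":1,"x":0,"y":0,"z":1.6,"spin":0},{"fingers":1,"x":0,"y":0,"z":0,"spin":0}]' 30 |sed -n 2,4p
python3 -m creep '[{"fingers":-1,"x":0,"y":0,"z":0,"spin":0},{"fingers":-1,"x":0,"y":0,"z":0,"spin":0},{"fingers":-1,"x":0,"y":0,"z":0,"spin":0},{"fingers":-1,"x":0,"y":0,"z":0,"spin":0},{"fingers":-1,"x":0,"y":0,"z":0,"spin":0}]' 30
python3 -m creep '[{"fingers":-1,"x":0,"y":0,"z":-2,"spin":0},{"fingers":-1,"x":0,"y":0,"z":-4,"spin":0},{"fingers":-1,"x":0,"y":0,"z":-5,"spin":0},{"fingers":-1,"x":0,"y":0,"z":-4,"spin":0},{"fingers":-1,"x":0,"y":0,"z":0,"spin":0}]' >/dev/null;  python3 -m creep '[{"fingers":-1,"x":0,"y":0,"z":0,"spin":0}]' >/dev/null; python3 d.py .5440,-.0480,.18
```

```text
eef_pos: [0.3906, 0.3741, 0.0221]
orientation: [0.002, 1.0, -0.026, -0.003]
wrist_force: [-0.3, -0.0, -0.3]
t: 27.4
eef_pos: [0.3935, 0.3783, 0.0272]
orientation: [-0.001, 1.0, -0.024, 0.002]
wrist_force: [1.3, -2.1, 6.9]
opening: 0.725
grip_force: 33.5
t 28.0 tcp [0.3916 0.3782 0.1764] phi -2.75 open 0.728 grip 33.5 F [-0.4 -0.3 -2.5] j [0.64 0.1  1.86 0.   1.18 2.26]
.5440,-.0480,.18 [17.26 41.84 -0.41]
```

```bash

python3 -m creep '[{"fingers":-1,"x":1,"y":2.4,"z":0,"spin":0},{"fingers":-1,"x":1.8,"y":4.4,"z":0,"spin":0},{"fingers":-1,"x":1.8,"y":4.4,"z":0,"spin":0},{"fingers":-1,"x":1.8,"y":4.4,"z":0,"spin":0},{"fingers":-1,"x":1.8,"y":4.4,"z":0,"spin":0}]' >/dev/null
python3 -m creep '[{"fingers":-1,"x":1.8,"y":4.4,"z":0,"spin":0},{"fingers":-1,"x":1.8,"y":4.4,"z":0,"spin":0},{"fingers":-1,"x":1.8,"y":4.4,"z":0,"spin":0},{"fingers":-1,"x":1.8,"y":4.4,"z":0,"spin":0},{"fingers":-1,"x":1.7,"y":4.1,"z":0,"spin":0}]' >/dev/null
python3 -m creep '[{"fingers":-1,"x":0,"y":0,"z":0,"spin":0},{"fingers":-1,"x":0,"y":0,"z":0,"spin":0},{"fingers":-1,"x":0,"y":0,"z":0,"spin":0}]' |sed -n 2p;python3 -m creep '[{"fingers":-1,"x":0,"y":0,"z":0,"spin":0}]' |sed -n 2p;python3 d.py .5425,-.0480,.084
```

```text
eef_pos: [0.5404, -0.0459, 0.1731]
eef_pos: [0.541, -0.0455, 0.1741]
t 29.4 tcp [ 0.541  -0.0455  0.1741] phi -2.66 open 0.724 grip 33.6 F [-0.  -0.1 -1.4] j [-0.21  0.1   1.86  0.    1.19  1.4 ]
.5425,-.0480,.084 [0.18 0.25 9.01]
```

```bash

python3 -m creep '[{"fingers":-1,"x":0.1,"y":0.1,"z":3,"spin":0},{"fingers":-1,"x":0,"y":0,"z":3,"spin":0},{"fingers":-1,"x":0,"y":0,"z":1.5,"spin":0},{"fingers":-1,"x":0,"y":0,"z":1,"spin":0},{"fingers":-1,"x":0,"y":0,"z":0,"spin":0}]' |sed -n '2p;4p'
python3 -m creep '[{"fingers":-1,"x":0,"y":0,"z":0.5,"spin":0},{"fingers":-1,"x":0,"y":0,"z":0,"spin":0},{"fingers":-1,"x":0,"y":0,"z":0,"spin":0}]' |sed -n '2p;4p'
python3 -m creep '[{"fingers":-1,"x":0,"y":0,"z":0.4,"spin":0},{"fingers":-1,"x":0,"y":0,"z":0,"spin":0},{"fingers":-1,"x":0,"y":0,"z":0,"spin":0}]' |sed -n '2p;4p'
```

```text
eef_pos: [0.5421, -0.0474, 0.089]
wrist_force: [0.2, 0.8, -2.0]
eef_pos: [0.544, -0.0484, 0.0863]
wrist_force: [-0.1, 0.1, -0.3]
eef_pos: [0.5431, -0.0482, 0.0813]
wrist_force: [0.6, -0.2, -1.4]
```

```bash

python3 -m creep '[{"fingers":-1,"x":0,"y":0,"z":0.4,"spin":0},{"fingers":-1,"x":0,"y":0,"z":0,"spin":0},{"fingers":-1,"x":0,"y":0,"z":0,"spin":0}]' |sed -n '2p;4p'
python3 -m creep '[{"fingers":-1,"x":0,"y":0,"z":0.2,"spin":0},{"fingers":-1,"x":0,"y":0,"z":0,"spin":0},{"fingers":-1,"x":0,"y":0,"z":0,"spin":0}]' |sed -n '2p;4p'
python3 -m creep '[{"fingers":1,"x":0,"y":0,"z":0,"spin":0},{"fingers":1,"x":0,"y":0,"z":0,"spin":0},{"fingers":1,"x":0,"y":0,"z":0,"spin":0},{"fingers":1,"x":0,"y":0,"z":0,"spin":0},{"fingers":1,"x":0,"y":0,"z":-1,"spin":0}]'|tail -2; python3 -m creep '[{"fingers":1,"x":0,"y":0,"z":-4,"spin":0},{"fingers":1,"x":0,"y":0,"z":-4,"spin":0},{"fingers":1,"x":-4.5,"y":0,"z":-0.5,"spin":0},{"fingers":-1,"x":-4.5,"y":0,"z":0,"spin":0},{"fingers":-1,"x":-4.5,"y":0,"z":0,"spin":0}]' >/dev/null
python3 -m creep '[{"fingers":-1,"x":0,"y":-4.5,"z":0,"spin":0},{"fingers":-1,"x":0,"y":-4.5,"z":0,"spin":0},{"fingers":-1,"x":0,"y":-4.5,"z":0,"spin":0},{"fingers":-1,"x":0,"y":-4.5,"z":0,"spin":0},{"fingers":-1,"x":0,"y":0,"z":0,"spin":0}]' >/dev/null
python3 look.py m .088; python3 d.py .395,-.039,.07
```

```text
eef_pos: [0.5429, -0.0481, 0.077]
wrist_force: [-0.2, -0.1, -2.1]
eef_pos: [0.5431, -0.0482, 0.0752]
wrist_force: [0.1, -0.1, -1.8]
opening: 0.999
grip_force: 0.0
stack 105 ((0.5426434874534607, -0.04692019522190094), 0.031645454466342926) 0.08729888446853226
mould 150 ((0.45720285177230835, -0.3197318911552429), (0.05809539183974266, 0.05927063897252083), 5.958500862121582) 0.04617606814305646
t 32.65 tcp [0.417  0.1402 0.1712] phi -2.45 open -0.004 grip 0.0 F [-0.1 -0.  -0.7] j [ 0.16 -0.13  2.09  0.    1.18  1.78]
.395,-.039,.07 [-1.45 18.01 10.12]
```

View pics/m.png

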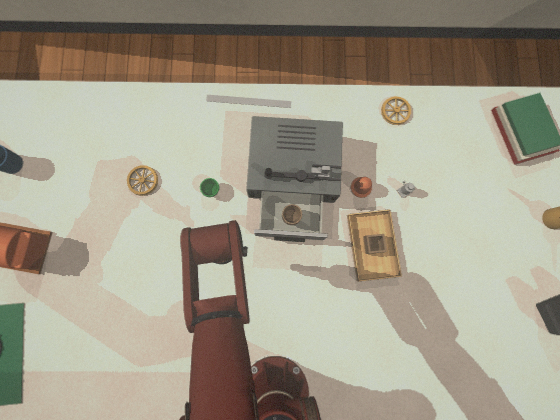

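The three-crucible stack stands in the drawer at (292,214), with its rim at z .087. The mould is still in place. Now I bring the shut fingers in front of the panel.

```bash

python3 -m creep '[{"fingers":-1,"x":0,"y":4.5,"z":0,"spin":0},{"fingers":-1,"x":0,"y":4.5,"z":0,"spin":0},{"fingers":-1,"x":0,"y":4.5,"z":0,"spin":0},{"fingers":-1,"x":0,"y":4.5,"z":0,"spin":0},{"fingers":-1,"x":0,"y":0,"z":0,"spin":0}]' |sed -n 2p
python3 -m creep '[{"fingers":-1,"x":0,"y":0,"z":4,"spin":0},{"fingers":-1,"x":0,"y":0,"z":4,"spin":0},{"fingers":-1,"x":0,"y":0,"z":1.6,"spin":0},{"fingers":-1,"x":0,"y":0,"z":0,"spin":0},{"fingers":-1,"x":0,"y":0,"z":0,"spin":0}]' >/dev/null; python3 d.py .45,-.0405,.075 .579,-.0496,.075
```

```text
eef_pos: [0.408, -0.0477, 0.1711]
t 33.65 tcp [ 0.4085 -0.0421  0.0748] phi -2.8 open -0.003 grip 0.0 F [ 0.4 -1.1  0.5] j [-0.27 -0.04  2.22 -0.    0.96  1.35]
.45,-.0405,.075 [ 4.14 -0.36 -0.02]
.579,-.0496,.075 [17.07 -0.08 -0.02]
```

```bash

python3 -m creep '[{"fingers":-1,"x":2,"y":0,"z":0,"spin":0},{"fingers":-1,"x":2,"y":0,"z":0,"spin":0},{"fingers":-1,"x":0.8,"y":0,"z":0,"spin":0},{"fingers":-1,"x":0.6,"y":0,"z":0,"spin":0},{"fingers":-1,"x":0.6,"y":0,"z":0,"spin":0}]' |sed -n '2p;4p'
python3 -m creep '[{"fingers":-1,"x":0.8,"y":0,"z":0,"spin":0},{"fingers":-1,"x":0.8,"y":0,"z":0,"spin":0},{"fingers":-1,"x":0.8,"y":0,"z":0,"spin":0},{"fingers":-1,"x":0.8,"y":0,"z":0,"spin":0},{"fingers":-1,"x":0.8,"y":0,"z":0,"spin":0}]' |sed -n '2p;4p'
python3 -m creep '[{"fingers":-1,"x":0.8,"y":0,"z":0,"spin":0},{"fingers":-1,"x":0.8,"y":0,"z":0,"spin":0},{"fingers":-1,"x":0.8,"y":0,"z":0,"spin":0},{"fingers":-1,"x":0.8,"y":0,"z":0,"spin":0},{"fingers":-1,"x":0.6,"y":0,"z":0,"spin":0}]' |sed -n '2p;4p'; python3 d.py .579,-.0496,.075
```

```text
eef_pos: [0.4679, -0.0446, 0.0748]
wrist_force: [-2.4, -1.3, 1.1]
eef_pos: [0.5088, -0.0466, 0.0742]
wrist_force: [-1.2, -1.2, 1.7]
eef_pos: [0.547, -0.0484, 0.0743]
wrist_force: [-0.8, -1.5, 1.2]
t 35.15 tcp [ 0.547  -0.0484  0.0743] phi -2.77 open 0.005 grip 0.9 F [-0.8 -1.5  1.2] j [-0.22  0.25  1.9   0.    0.99  1.4 ]
.579,-.0496,.075 [ 3.2  -0.04 -0.07]
```

```bash

python3 -m creep '[{"fingers":-1,"x":0.6,"y":0,"z":0,"spin":0},{"fingers":-1,"x":0.5,"y":0,"z":0,"spin":0},{"fingers":-1,"x":0.4,"y":0,"z":0,"spin":0},{"fingers":-1,"x":0.3,"y":0,"z":0,"spin":0},{"fingers":-1,"x":0.3,"y":0,"z":0,"spin":0}]' |sed -n '2p;4p'
python3 -m creep '[{"fingers":-1,"x":0.3,"y":0,"z":0,"spin":0},{"fingers":-1,"x":0.3,"y":0,"z":0,"spin":0},{"fingers":-1,"x":0.3,"y":0,"z":0,"spin":0}]' |sed -n '2p;4p'
python3 -m creep '[{"fingers":-1,"x":0.3,"y":0,"z":0,"spin":0},{"fingers":-1,"x":0,"y":0,"z":0,"spin":0},{"fingers":-1,"x":0,"y":0,"z":0,"spin":0}]' |sed -n '2p;4p'
```

```text
eef_pos: [0.5669, -0.0493, 0.0743]
wrist_force: [-7.3, -0.5, 4.4]
eef_pos: [0.571, -0.0494, 0.0736]
wrist_force: [-11.6, -0.7, 7.5]
eef_pos: [0.5801, -0.0498, 0.0746]
wrist_force: [-0.7, -0.3, -0.2]
```

The force rose to 11 N and then dropped, so the drawer snapped past the detent. I back off, rise and check.

```bash

python3 -m creep '[{"fingers":-1,"x":-3,"y":0,"z":0,"spin":0},{"fingers":-1,"x":-4,"y":0,"z":0,"spin":0},{"fingers":-1,"x":-4,"y":0,"z":0,"spin":0},{"fingers":-1,"x":0,"y":0,"z":-5,"spin":0},{"fingers":-1,"x":0,"y":0,"z":-5,"spin":0}]' >/dev/null
python3 -m creep '[{"fingers":-1,"x":0,"y":0,"z":-5,"spin":0},{"fingers":-1,"x":0,"y":0,"z":-2,"spin":0},{"fingers":-1,"x":0,"y":0,"z":0,"spin":0},{"fingers":-1,"x":0,"y":0,"z":0,"spin":0}]' >/dev/null; python3 d.py .667,-.097,.235
python3 - <<'E'
from h import *
a,d=bot.read_camera("top");P=cloud("top",d);s,e=bot.read_camera("side");Q=cloud("side",e)
for nm,X in(("top",P),("side",Q)):
  m=(X[...,2]>.16)&(X[...,2]<.19)&(X[...,0]>.6)&(X[...,0]<.75)&(abs(X[...,1]+.05)<.15)
  n,l,st,c=cv2.connectedComponentsWithStats(m.astype('uint8'))
  for i in range(1,n):
    if st[i,4]>8:
      t=X[l==i];t2=t[t[:,2]>.172];print(nm,st[i],t2.mean(0).round(4),t.min(0).round(3),t.max(0).round(3))
ex=np.array([.9986,-.0523]);
X=P;m=(abs(X[...,2]-.104)<.006)&(X[...,0]<.62)&(X[...,0]>.4)&(abs(X[...,1]+.05)<.13)
if m.sum()>5:print("panel",m.sum(),cv2.minAreaRect(X[m][:,:2].astype('float32')))
A=cv2.resize(a[125:225,235:365,::-1],(400,308),interpolation=2);B=cv2.resize(s[150:280,240:410,::-1],(400,306),interpolation=2)[:306]
cv2.imwrite("pics/n.png",np.clip(np.hstack([A[:306],B])*1.7,0,255).astype('uint8'))
E
```

```text
t 37.15 tcp [ 0.4697 -0.0445  0.2445] phi -2.75 open -0.001 grip 0.0 F [0.3 0.2 0.2] j [-0.24 -0.13  1.95  0.    1.32  1.38]
.667,-.097,.235 [19.96  4.29  0.98]
top [321 166   9   6  49] [ 0.666  -0.1412  0.179 ] [ 0.659 -0.152  0.161] [ 0.673 -0.13   0.183]
top [265 168   7   7  42] [0.6556 0.029  0.1788] [0.646 0.02  0.164] [0.664 0.037 0.183]
side [308 187   6   9  47] [0.6554 0.022  0.178 ] [0.646 0.011 0.16 ] [0.665 0.037 0.184]
side [332 215   7  11  61] [ 0.6668 -0.1467  0.1772] [ 0.659 -0.16   0.161] [ 0.675 -0.131  0.183]
panel 131 ((0.598249614238739, -0.05016563832759857), (0.25662368535995483, 0.014112427830696106), 86.94879913330078)
```

View pics/n.png

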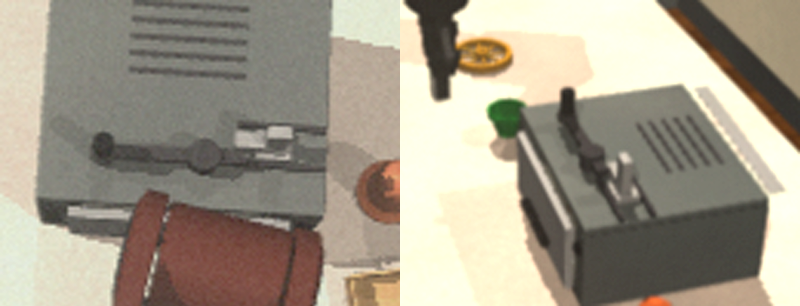

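The drawer is home, with the panel flush in the side crop at (550,210). The catch top is at (.6665,-.1415) and the post at (.6555,.029). Now the catch.

```bash

python3 -m creep '[{"fingers":-1,"x":4,"y":0.86,"z":0,"spin":0},{"fingers":-1,"x":4,"y":0.86,"z":0,"spin":0},{"fingers":-1,"x":4,"y":0.86,"z":0,"spin":0},{"fingers":-1,"x":4,"y":0.86,"z":0,"spin":0},{"fingers":-1,"x":4,"y":0.86,"z":0,"spin":0}]' >/dev/null
python3 -m creep '[{"fingers":-1,"x":0,"y":0,"z":0,"spin":0},{"fingers":-1,"x":0,"y":0,"z":0,"spin":0},{"fingers":-1,"x":0,"y":0,"z":0,"spin":0}]' |sed -n '2p'
python3 d.py .667,-.098,.158
```

```text
eef_pos: [0.6654, -0.0967, 0.2425]
t 38.05 tcp [ 0.6654 -0.0967  0.2425] phi -2.76 open -0.003 grip 0.0 F [ 0.3  0.2 -1.1] j [-0.25  0.31  1.48  0.    1.36  1.37]
.667,-.098,.158 [0.19 0.13 8.45]
```

```bash

python3 -m creep '[{"fingers":-1,"x":0.1,"y":0,"z":4,"spin":0},{"fingers":-1,"x":0,"y":0,"z":3,"spin":0},{"fingers":-1,"x":0,"y":0,"z":1.4,"spin":0},{"fingers":-1,"x":0,"y":0,"z":0,"spin":0},{"fingers":-1,"x":0,"y":0,"z":0,"spin":0}]' |sed -n '2p;4p'
python3 -m creep '[{"fingers":-1,"x":0,"y":0.8,"z":0,"spin":0},{"fingers":-1,"x":0,"y":0.6,"z":0,"spin":0},{"fingers":-1,"x":0,"y":0.6,"z":0,"spin":0},{"fingers":-1,"x":0,"y":0.6,"z":0,"spin":0},{"fingers":-1,"x":0,"y":0,"z":0,"spin":0}]' |sed -n '2p;4p'
```

```text
eef_pos: [0.6682, -0.0972, 0.1617]
wrist_force: [-0.3, 0.5, 0.9]
eef_pos: [0.6671, -0.1244, 0.161]
wrist_force: [0.4, 0.5, -0.3]
```

```bash

python3 -m creep '[{"fingers":-1,"x":0,"y":0.6,"z":0,"spin":0},{"fingers":-1,"x":0,"y":0.6,"z":0,"spin":0},{"fingers":-1,"x":0,"y":0,"z":0,"spin":0}]' |sed -n '2p;4p'
python3 -m creep '[{"fingers":-1,"x":0,"y":0.6,"z":0,"spin":0},{"fingers":-1,"x":0,"y":0.4,"z":0,"spin":0},{"fingers":-1,"x":0,"y":0,"z":0,"spin":0}]' |sed -n '2p;4p'
```

```text
eef_pos: [0.6661, -0.1362, 0.1603]
wrist_force: [-0.1, -0.6, -0.1]
eef_pos: [0.6656, -0.1448, 0.1601]
wrist_force: [-0.2, 3.8, 0.5]
```

```bash

python3 -m creep '[{"fingers":-1,"x":0,"y":0.2,"z":0,"spin":0},{"fingers":-1,"x":0,"y":0,"z":0,"spin":0},{"fingers":-1,"x":0,"y":0,"z":0,"spin":0}]' |sed -n '2p;4p'
python3 -m creep '[{"fingers":-1,"x":0,"y":0.2,"z":0,"spin":0},{"fingers":-1,"x":0,"y":0,"z":0,"spin":0},{"fingers":-1,"x":0,"y":0,"z":0,"spin":0}]' |sed -n '2p;4p'
```

```text
eef_pos: [0.6656, -0.145, 0.1602]
wrist_force: [0.5, 7.1, 0.9]
eef_pos: [0.6655, -0.1452, 0.1602]
wrist_force: [-0.5, 11.3, 3.5]
```

It is at the stop. I back off, rise and confirm by depth.

```bash

python3 -m creep '[{"fingers":-1,"x":0,"y":-1.5,"z":0,"spin":0},{"fingers":-1,"x":0,"y":0,"z":-4,"spin":0},{"fingers":-1,"x":0,"y":0,"z":-4,"spin":0},{"fingers":-1,"x":0.5,"y":-4.5,"z":0,"spin":0},{"fingers":-1,"x":0.5,"y":-4.5,"z":0,"spin":0}]' >/dev/null
python3 -m creep '[{"fingers":-1,"x":0.5,"y":-4.5,"z":0,"spin":0},{"fingers":-1,"x":0.5,"y":-2,"z":0,"spin":0},{"fingers":-1,"x":0,"y":0,"z":0,"spin":0},{"fingers":-1,"x":0,"y":0,"z":0,"spin":0}]' >/dev/null; python3 d.py .691,.027,.155
python3 - <<'E'
from h import *
for nm in("top","side"):
  a,e=bot.read_camera(nm);X=cloud(nm,e)
  m=(X[...,2]>.172)&(X[...,2]<.19)&(X[...,0]>.6)&(X[...,0]<.75)&(abs(X[...,1]+.08)<.14)
  n,l,st,c=cv2.connectedComponentsWithStats(m.astype('uint8'))
  for i in range(1,n):
    if st[i,4]>5:
      t=X[l==i];print(nm,st[i],t.mean(0).round(4))
E
```

```text
t 41.15 tcp [0.6936 0.0189 0.2399] phi -2.72 open -0.002 grip 0.0 F [-0.6 -0.1  0.1] j [-0.07  0.35  1.43 -0.    1.36  1.55]
.691,.027,.155 [-0.29 -0.82  8.48]
top [331 166   8   6  40] [ 0.6648 -0.1678  0.1781]
side [308 187   6   6  27] [0.6561 0.0239 0.1771]
side [336 220   7   8  37] [ 0.6652 -0.1756  0.1777]
```

```bash

python3 -m creep '[{"fingers":-1,"x":-0.1,"y":-0.8,"z":3,"spin":0},{"fingers":-1,"x":0,"y":0,"z":3,"spin":0},{"fingers":-1,"x":0,"y":0,"z":2.4,"spin":0},{"fingers":-1,"x":0,"y":0,"z":0,"spin":0},{"fingers":-1,"x":0,"y":0,"z":0,"spin":0}]' |sed -n '2p;4p'
python3 -m creep '[{"fingers":-1,"x":-0.7,"y":0,"z":0,"spin":0},{"fingers":-1,"x":-0.6,"y":0,"z":0,"spin":0},{"fingers":-1,"x":0,"y":0,"z":0,"spin":0}]' |sed -n '2p;4p'; python3 d.py
```

```text
eef_pos: [0.6928, 0.0262, 0.1561]
wrist_force: [0.8, 0.3, 0.8]
eef_pos: [0.68, 0.0282, 0.1581]
wrist_force: [0.1, -0.4, 0.6]
t 42.05 tcp [0.68   0.0282 0.1581] phi -2.76 open -0.0 grip 0.0 F [ 0.1 -0.4  0.6] j [-0.06  0.39  1.53 -0.    1.21  1.56]
```

```bash

python3 -m creep '[{"fingers":-1,"x":-1.4,"y":-0.2,"z":0,"spin":-8},{"fingers":-1,"x":-1.4,"y":-0.2,"z":0,"spin":-8},{"fingers":-1,"x":-1.4,"y":-0.2,"z":0,"spin":-8},{"fingers":-1,"x":0,"y":0,"z":0,"spin":0},{"fingers":-1,"x":0,"y":0,"z":0,"spin":0}]' |sed -n '2p;4p'; python3 d.py .6535,-.0705,.1565
```

```text
eef_pos: [0.6382, 0.0305, 0.1571]
wrist_force: [0.5, -0.3, -0.7]
t 42.55 tcp [0.6382 0.0305 0.1571] phi 21.08 open -0.004 grip 0.0 F [ 0.5 -0.3 -0.7] j [-0.06  0.31  1.64 -0.    1.19  1.14]
.6535,-.0705,.1565 [-2.2   9.97  0.06]
```

```bash

python3 -m creep '[{"fingers":-1,"x":-1.4,"y":-0.2,"z":0,"spin":-8},{"fingers":-1,"x":-1.4,"y":-0.2,"z":0,"spin":-8},{"fingers":-1,"x":-1.4,"y":-0.2,"z":0,"spin":-8},{"fingers":-1,"x":-1.4,"y":-0.2,"z":0,"spin":-8},{"fingers":-1,"x":0,"y":0,"z":0,"spin":0}]' |sed -n '2p;4p'; python3 d.py .6535,-.0705,.1565
```

```text
eef_pos: [0.5872, 0.0064, 0.1567]
wrist_force: [0.1, -0.4, 0.2]
t 43.05 tcp [0.5872 0.0064 0.1567] phi 53.08 open 0.001 grip 0.0 F [ 0.1 -0.4  0.2] j [-0.11  0.21  1.77 -0.    1.16  0.54]
.6535,-.0705,.1565 [-2.17  9.92  0.02]
```

```bash

python3 - <<'E'
from h import *
for nm in("top","side"):
  a,e=bot.read_camera(nm);
  A=a[110:230,230:380,::-1] if nm=="top" else a[130:260,240:410,::-1]
  cv2.imwrite(f"pics/o{nm}.png",A)
A=[np.clip(cv2.resize(cv2.imread(f"pics/o{n}.png"),(400,310),interpolation=2)*1.6,0,255).astype('uint8') for n in("top","side")]
cv2.imwrite("pics/o.png",np.hstack(A))
E
```

```text
(no output)
```

View pics/o.png

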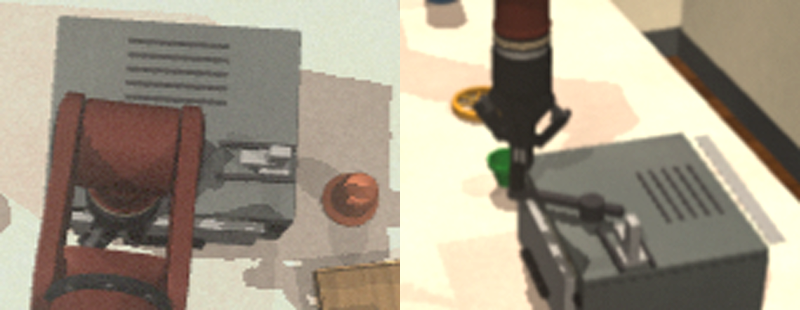

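The handle is following: its arm runs from the hub at (590,205) to the fingers at (525,190), and the catch is off. I continue to the stop.

```bash

python3 -m creep '[{"fingers":-1,"x":-1.4,"y":-0.2,"z":0,"spin":-8},{"fingers":-1,"x":-1.4,"y":-0.2,"z":0,"spin":-8},{"fingers":-1,"x":-0.7,"y":-0.1,"z":0,"spin":-4},{"fingers":-1,"x":0,"y":0,"z":0,"spin":0}]' |sed -n '2p;4p'
python3 -m creep '[{"fingers":-1,"x":-0.5,"y":-0.05,"z":0,"spin":-3},{"fingers":-1,"x":0,"y":0,"z":0,"spin":0},{"fingers":-1,"x":0,"y":0,"z":0,"spin":0}]' |sed -n '2p;4p'; python3 d.py .6535,-.0705,.1565
```

```text
eef_pos: [0.5657, -0.0211, 0.1563]
wrist_force: [0.5, -0.5, 0.3]
eef_pos: [0.5639, -0.0252, 0.1562]
wrist_force: [-0.2, 1.4, -0.1]
t 43.85 tcp [ 0.5639 -0.0252  0.1562] phi 76.08 open 0.001 grip 0.5 F [-0.2  1.4 -0.1] j [-0.17  0.17  1.82 -0.    1.15  0.07]
.6535,-.0705,.1565 [-2.24  9.79 -0.03]
```

```bash

python3 -m creep '[{"fingers":-1,"x":-0.5,"y":-0.05,"z":0,"spin":-3},{"fingers":-1,"x":0,"y":0,"z":0,"spin":0},{"fingers":-1,"x":0,"y":0,"z":0,"spin":0}]' |sed -n '2p;4p'
python3 -m creep '[{"fingers":-1,"x":-0.4,"y":-0.05,"z":0,"spin":-2},{"fingers":-1,"x":0,"y":0,"z":0,"spin":0},{"fingers":-1,"x":0,"y":0,"z":0,"spin":0}]' |sed -n '2p;4p'; python3 d.py .6535,-.0705,.1565
```

```text
eef_pos: [0.5619, -0.03, 0.1561]
wrist_force: [-0.9, 1.7, -0.4]
eef_pos: [0.5606, -0.0339, 0.1561]
wrist_force: [-0.1, 2.2, -0.4]
t 44.45 tcp [ 0.5606 -0.0339  0.1561] phi 81.15 open 0.005 grip 0.8 F [-0.1  2.2 -0.4] j [-0.19  0.16  1.83 -0.    1.15 -0.03]
.6535,-.0705,.1565 [-2.19  9.75 -0.04]
```

```bash

python3 -m creep '[{"fingers":-1,"x":-0.4,"y":-0.05,"z":0,"spin":-2},{"fingers":-1,"x":0,"y":0,"z":0,"spin":0},{"fingers":-1,"x":0,"y":0,"z":0,"spin":0}]' |sed -n '2p;4p'
python3 -m creep '[{"fingers":-1,"x":-0.3,"y":0,"z":0,"spin":0},{"fingers":-1,"x":0,"y":0,"z":0,"spin":0},{"fingers":-1,"x":0,"y":0,"z":0,"spin":0}]' |sed -n '2p;4p'; python3 d.py .6535,-.0705,.1565
```

```text
eef_pos: [0.5599, -0.035, 0.1562]
wrist_force: [1.0, 8.2, 0.1]
eef_pos: [0.5598, -0.0352, 0.1562]
wrist_force: [2.1, 16.0, 0.4]
t 45.05 tcp [ 0.5598 -0.0352  0.1562] phi 83.1 open -0.003 grip 7.8 F [ 2.1 16.   0.4] j [-0.19  0.16  1.83  0.01  1.15 -0.08]
.6535,-.0705,.1565 [-2.38  9.73 -0.05]
```

At the stop, with 16 N reaction. I back off along the push line, rise clear and check everything.

```bash

python3 -m creep '[{"fingers":-1,"x":1.5,"y":0,"z":0,"spin":0},{"fingers":-1,"x":3,"y":0,"z":0,"spin":0},{"fingers":-1,"x":0,"y":0,"z":-4,"spin":0},{"fingers":-1,"x":0,"y":0,"z":-4,"spin":0},{"fingers":-1,"x":4.5,"y":0,"z":0,"spin":0}]' >/dev/null
python3 -m creep '[{"fingers":-1,"x":4.5,"y":0,"z":0,"spin":0},{"fingers":-1,"x":4.5,"y":0,"z":0,"spin":0},{"fingers":-1,"x":4.5,"y":0,"z":0,"spin":0},{"fingers":-1,"x":4.5,"y":0,"z":0,"spin":0},{"fingers":-1,"x":0,"y":0,"z":0,"spin":0}]' |sed -n '2p;4p'
python3 look.py p .088; python3 - <<'E'
from h import *
for nm in("top","side"):
  a,e=bot.read_camera(nm);X=cloud(nm,e)
  m=(X[...,2]>.17)&(X[...,2]<.19)&(X[...,0]>.5)&(X[...,0]<.75)&(abs(X[...,1]+.08)<.14)
  n,l,st,c=cv2.connectedComponentsWithStats(m.astype('uint8'))
  for i in range(1,n):
    if st[i,4]>5: print(nm,st[i],X[l==i].mean(0).round(4))
  X=X[(abs(X[...,2]-.1)<.01)&(X[...,0]<.6)&(X[...,0]>.4)&(abs(X[...,1]+.05)<.12)]
  print(nm,"panel minx at ends",[X[abs(X[:,1]-y)<.01][:,0].min().round(3) for y in(-.13,.0,.04)if (abs(X[:,1]-y)<.01).any()])
E
```

```text
eef_pos: [0.5914, 0.2323, 0.2365]
wrist_force: [0.0, 0.1, -0.2]
mould 153 ((0.45707574486732483, -0.3196651041507721), (0.05780787020921707, 0.059779513627290726), 6.5498175621032715) 0.04578107899556356
top [331 166   8   6  40] [ 0.6646 -0.1676  0.1786]
top [293 202   7   7  37] [ 0.5535 -0.0539  0.1789]
top panel minx at ends [np.float64(0.587), np.float64(0.594), np.float64(0.595)]
side [285 207   6   6  33] [ 0.5535 -0.0616  0.1771]
side [336 220   7   8  40] [ 0.6652 -0.1758  0.1768]
side panel minx at ends [np.float64(0.587), np.float64(0.596), np.float64(0.596)]
```

View pics/p.png

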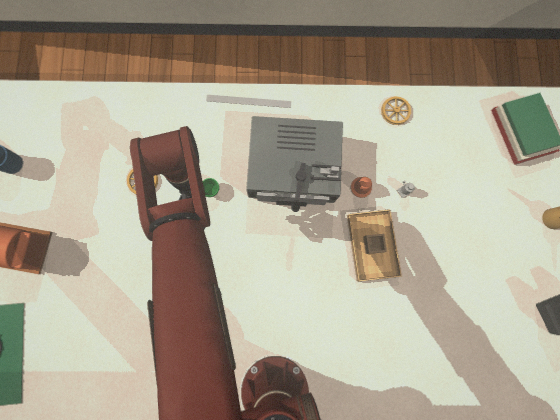

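The picture shows the drawer home, the handle at (296,205) pointing to the front at about 1.45 rad, the catch slid off at (333,170), and the mould in the tray at (375,243). The arm touches nothing, so I hand in.

```bash
python3 -c "
from bench import bot
print(bot.hand_in())"
```

```text
the job is handed in; nothing more can be done
None
```

The job is handed in (no verdict came back): three crucibles nested in the closed drawer, the one mould upright on the tray floor, drawer home, catch at its off stop and clamp handle at its front stop by camera depth and contact force; the stack could not be seen once the drawer shut.

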